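# Pour the blue nuts from the revolving stand into the tin

### The job

Turn the revolving stand until the brass cup's pocket is over the red pointer, then take the brass cup out from under the upper tier and tip it close over the open tin's mouth so that all six blue nuts end up in the tin. Put the empty cup back in its own pocket, standing upright and flat on the pocket's floor, with the tin still upright on the bench. Leave the copper and steel cups in their pockets and do not shift the jar or the mallet.

Things in the scene. Friction and masses are not known exactly. Their poses are not given: they have to be found in the camera images.
- front_mark (a point): the place straight above the red pointer of the stand where the wanted pocket must be turned to: 90 mm from the turning axis, towards the pointer, at the height of the pocket floors. The red pointer is a bar 24 mm wide, 12 mm high, fixed to the round foot and sticking out from under the lower disc on the robot's side. It points roughly at the robot (within 0.12 rad of -x).
- carousel_axis (a point): turning axis of the two-tier green stand, at the top face of the upper tier, 198 mm over the bench. Both tiers turn together, either way, against about 0.06 N m, and stay where left. Lower disc: 290 mm diameter, top 36 mm over the bench. Upper tier: 200 mm diameter, 30 mm thick, on a post of 22 mm diameter; it covers more than the inner half of every cup, so a gripper must come from outside, leaning outwards.
- turn_knob (a point): middle of the red knob standing on the upper tier, by which the stand is turned: round, upright, 18 mm diameter, 36 mm tall (its middle 228 mm over the bench), 45 mm from the turning axis, exactly opposite the brass cup's pocket. Its stem below is 12 mm thick and 12 mm tall. Three flat caps 8 mm high lie fixed on the tier.
- brass_pocket (a point): centre of the floor of the brass cup's pocket on the lower disc, 90 mm from the axis. Every pocket is a square, 60 mm inside, with aluminium fences 10 mm high and 3 mm thick along its sides; one side faces the axis. The three pockets are 120 degrees apart.
- copper_pocket (a point): the same for the copper cup's pocket
- steel_pocket (a point): the same for the steel cup's pocket
- brass_cup: brass-coloured sheet-metal cup with 6 blue hex nuts in it, 0.16 kg. Origin: centre of its underside; z up through its mouth, x towards its spout. Body 52 x 52 mm square, 70 mm high, walls 3 mm, floor 4 mm; flat sides at y = +-26 mm, good to grip. Near its foot the +x wall bends outwards 30 degrees, forming the spout, whose cheeks rise to 78 mm. In its pocket the spout points at the turning axis.
- brass_spout (a point): middle of the brass cup's spout lip: 60 mm ahead (x) of the cup's centre and 68 mm above its underside; the lip is 52 mm wide. Nuts start to slide out when the cup is tipped by about 85 degrees and all are out by about 110.
- tin: open round grey metal tin that is to receive the nuts, standing loose on the bench, 0.45 kg. Origin: centre of its underside. Outside diameter 116 mm at the foot and 120 mm at the rim, 75 mm high, wall 3 mm, floor 4 mm.
- nut0: one of the six identical blue hex nuts, 16 mm across flats, 10 mm high, 14 g; origin: centre of one hexagonal face
- nut1: one of the six identical blue hex nuts, 16 mm across flats, 10 mm high, 14 g; origin: centre of one hexagonal face
- nut2: one of the six identical blue hex nuts, 16 mm across flats, 10 mm high, 14 g; origin: centre of one hexagonal face
- nut3: one of the six identical blue hex nuts, 16 mm across flats, 10 mm high, 14 g; origin: centre of one hexagonal face
- nut4: one of the six identical blue hex nuts, 16 mm across flats, 10 mm high, 14 g; origin: centre of one hexagonal face
- nut5: one of the six identical blue hex nuts, 16 mm across flats, 10 mm high, 14 g; origin: centre of one hexagonal face
- copper_cup: copper-coloured cup, same shape and size as the brass one, holding steel rivets fixed in it; stays in its pocket
- steel_cup: steel-coloured cup, same shape and size, holding copper rivets fixed in it; stays in its pocket
- jar: bystander: closed amber jar with orange cap, 68 mm diameter, 105 mm high; origin: centre of its underside
- mallet: bystander: wooden mallet lying flat, head 75 x 130 x 68 mm with its middle 35 mm ahead (x) of the origin, round handle 200 mm long towards -x; origin under the inner end of the handle
There are look-alikes about, which are no part of the job. Leave any green look-alike of the brass_cup alone. There is more than one size of the tin; the one meant has the size given above.

How it is judged:
On the way, in this order (a step that is already met when the one before it is completed fails the run):
1. the brass cup's pocket has been turned to the red pointer (within 20 mm) with the cup still standing in it, and the stand is at rest (horizontal distance between brass_pocket and front_mark below 0.02 m and horizontal distance between brass_cup and brass_pocket below 0.012 m and z of brass_cup in the frame of brass_pocket below 0.005 m and angle between brass_cup's own z axis and vertical below 0.1 rad and linear speed of brass_cup below 0.02 m/s), for 0.2 s.
2. the brass cup is tipped by more than 60 degrees with its spout over the tin (within 60 mm of the tin's axis) and less than 200 mm above the bench (angle between brass_cup's own z axis and vertical above 1.05 rad and horizontal distance between brass_spout and tin below 0.06 m and height (world z) of brass_spout below 0.2 m), for 0.1 s.
At the end, for the whole second after the job is handed in: all six nuts lie in the tin; the tin is upright (0.1 rad) and at rest; the brass, copper and steel cups each stand in their own pocket, within 12 mm of its centre and 5 mm of its floor, upright within 0.1 rad (horizontal distance between brass_cup and brass_pocket below 0.012 m and z of brass_cup in the frame of brass_pocket below 0.005 m and angle between each of brass_cup, copper_cup, steel_cup, tin's own z axis and vertical below 0.1 rad and horizontal distance between copper_cup and copper_pocket below 0.012 m and z of copper_cup in the frame of copper_pocket below 0.005 m and horizontal distance between steel_cup and steel_pocket below 0.012 m and z of steel_cup in the frame of steel_pocket below 0.005 m and linear speed of each of brass_cup, tin below 0.02 m/s and horizontal distance between each of nut0, nut1, nut2, nut3, nut4, nut5 and tin below 0.06 m and z of nut0 in the frame of tin between 0 and 0.07 m and linear speed of each of nut0, nut1, nut2, nut3, nut4, nut5 below 0.03 m/s and z of nut1 in the frame of tin between 0 and 0.07 m and z of nut2 in the frame of tin between 0 and 0.07 m and z of nut3 in the frame of tin between 0 and 0.07 m and z of nut4 in the frame of tin between 0 and 0.07 m and z of nut5 in the frame of tin between 0 and 0.07 m); the robot touches nothing.
It fails at once if the copper or steel cup is tipped by more than 0.4 rad or taken out of its pocket (angle between any of copper_cup, steel_cup's own z axis and vertical above 0.4 rad or distance between copper_cup and copper_pocket above 0.04 m or distance between steel_cup and steel_pocket above 0.04 m).
It fails at once if the jar is moved by more than 30 mm (distance of jar from where it was at the start of the episode above 0.03 m).
It fails at once if the mallet is moved by more than 30 mm (distance of mallet from where it was at the start of the episode above 0.03 m).
It also fails if it takes over 72 s, if anything falls off the work surface, if the arm or the gripper's body presses on something with over 40 N, if the wrist force passes 120 N, or if a joint passes its speed limit or range.

### The arm

A 6-joint arm with a two-finger parallel gripper is mounted at the origin on the work surface. World frame = base frame: x ahead of the robot, y to its left, z up, the work surface at z = 0. Lengths are in m, angles in rad, forces in N, time in s.
With the tool pointing down it reaches from about 0.325 to 0.775 m from the base axis. Payload 5.5 kg.
Tool frame: the origin (TCP) lies midway between the tips of the shut fingers; the grasp point (between the pads) lies 19 mm behind it; z points along the fingers, y is the direction in which the jaws open and shut (so a half turn about z gives the same grasp; the last joint's range is limited). The gripper opens to 85 mm and grips with 20 to 120 N. Pads are 22 mm wide; open, the fingers measure 114 mm over their backs; the gripper's body (76 mm by 85 mm) begins 54 mm behind the grasp point. The pads swing forward as they close: fully open they stand 13 mm farther back than shut.
Start: joints at [1.233, 0.091, 1.231, -0, 1.82, -0.057], TCP at [0.166, 0.577, 0.231] pointing down, gripper open.
Joint ranges: [-2.87, 2.87], [-0.86, 2.18], [0.17, 2.46], [-1.51, 4.65], [0.06, 2.69], [-2.65, 2.65]. Speed limits (rad/s): [2.57, 2.57, 3.01, 3.14, 3.14, 3.14].

### API

Orientations are given as a unit quaternion [w, x, y, z].
In Python, from workcell import bot gives the robot as it stands.
- The arm moves only by the tool apply_moves, never from a script. Its arguments are lists of equal length, an entry for each row: "claw": the finger opening in cm, from 0 to 8.54; "travel": the shift along the tool's x, y, z in cm, a list of three; "turn": the turn about the tool's z in degrees. In form: {"claw": [claw, ...], "travel": [[dx, dy, dz], ...], "turn": [turn, ...]}. A call has 1 to 20 rows; each row shifts and turns the commanded pose from where the row before left it, along the tool's axes as they then stand; what a row does not reach is not made up. A row lasts 1/8 s, in which the tool goes at most 62.5 mm and 10.7 degrees, less where a joint would pass 70% of its speed; a pose out of reach is approached as far as the arm can. A call is refused whole if a number of a shift passes 6.25 or a number of a turn 10.7, either way. A call with a gripper value outside its range is refused whole. The fingers move at their own pace and stop on an object; "grip_force" is the grip in N (left out, the last holds). Time passes only in rows, so rows that do not move let the fingers close. It gives the time, the measured TCP pose, the force and the opening at its end, in the units of the state.
- bot.sense(): the state, without advancing time (a new reading comes with each control period).
- bot.get_image(name): name is "side" or "top" or "wrist"; returns (picture, depth): 480x640x3 uint8, red, green, blue; 480x640 float32, m along the optical axis (not along the pixel's ray), 0 where there is no reading.
- bot.camera_model(name): a dict with "K" (3x3 intrinsics, pixels), "R" (3x3) and "t" (3): a world point X has camera coordinates R X + t; the wrist camera has in their place "T_tool_cam" (4x4, takes a point from camera to tool coordinates, whose origin is the TCP and whose axes are the flange's). Camera axes: x right, y down, z forward; pixel columns grow to the right and rows downward; lengths in m; the calibration is good to about 2 mm. A picture is of the moment at which its call begins: read the wrist's pose just before it. camera_model takes no time and is no camera call.
- bot.hand_in(): hands the job in, once; it reports no verdict.
The state is a dict: "t": time; "joint_pos": joint angles; "qvel": joint speeds; "effort": joint torques, N m; "tcp_pos": TCP position; "ee_rot": TCP orientation; "force": force on the tool from outside, world axes, zero at the start; "moment": the same for the moment, N m; "gripper_width": opening from 0.0 (shut) to 1.0 (fully open).
Only numpy, scipy, OpenCV 4.12 (cv2) and the standard library are available. Lean on these libraries where they do the work, as an engineer would, in place of code of your own. Each camera call takes 0.05 s, during which the arm holds its last target.

## Working session

There is one attempt and no reset: what is moved stays moved. The work goes in short steps, Python scripts to look and compute and a tool call to move; the robot and the scene stay as the last step left them, time stands still between calls to the robot, and variables do not carry over. Pictures are saved under pics/ and viewed, and the job is handed in when it is done.

Besides the shell and the picture viewer there is one more tool, called after ">>>" as name([rows], argument=value, ...), one row to a line, values as JSON. apply_moves: Moves the arm, as the interface text tells. Its arguments: {"type":"object","properties":{"claw":{"type":"array","items":{"type":"number"}},"travel":{"type":"array","items":{"type":"array","items":{"type":"number"}}},"turn":{"type":"array","items":{"type":"number"}},"grip_force":{"type":"number"}},"required":["claw","travel","turn"]}

```bash
ls; mkdir -p pics
cat > h.py <<'E'
import numpy as np, cv2
from workcell import bot
def save(n,im): cv2.imwrite(f'pics/{n}.png',cv2.cvtColor(im,cv2.COLOR_RGB2BGR))
E
python3 - <<'E'
from h import *
s=bot.sense(); print(s)
for n in ['side','top','wrist']:
    im,d=bot.get_image(n); save(n+'0',im); np.save(f'pics/{n}0d.npy',d); np.save(f'pics/{n}0.npy',im)
    m=bot.camera_model(n); print(n,{k:np.round(v,4).tolist() for k,v in m.items()})
E
```

```text
pics
{'t': 0.0, 'joint_pos': array([ 1.23333369e+00,  9.18944398e-02,  1.23186613e+00,  3.27179440e-05,
        1.81974840e+00, -5.66998595e-02]), 'qvel': array([-0.00010122,  0.00191397,  0.00164417,  0.00052577,  0.00046184,
        0.00099238]), 'effort': array([-1.79521747e-03, -4.58710134e+01, -4.18036330e+01, -3.68092594e-05,
        1.07949047e-02,  1.48234381e-05]), 'tcp_pos': array([0.16615944, 0.57626698, 0.23014068]), 'ee_rot': array([-2.03166913e-04,  1.39916722e-01,  9.90162811e-01, -9.36507401e-04]), 'force': array([-0.625841  , -0.54355659,  0.23586241]), 'moment': array([0.00581467, 0.03833147, 0.00651618]), 'gripper_width': 1.0011115790629845}
side {'K': [[464.7196, 0.0, 327.8636], [0.0, 464.7196, 240.6502], [0.0, 0.0, 1.0]], 'R': [[0.2396, -0.9709, 0.007], [-0.6361, -0.1624, -0.7543], [0.7335, 0.1763, -0.6565]], 't': [-0.1477, 0.429, 0.6587]}
top {'K': [[571.6639, 0.0, 316.0575], [0.0, 571.6639, 251.4192], [0.0, 0.0, 1.0]], 'R': [[-0.0096, -0.9999, 0.0069], [-0.996, 0.009, -0.0894], [0.0893, -0.0078, -0.996]], 't': [-0.0437, 0.5175, 1.3816]}
wrist {'K': [[390.8514, 0.0, 319.3751], [0.0, 390.8514, 237.6186], [0.0, 0.0, 1.0]], 'T_tool_cam': [[0.0015, -0.9535, -0.3015, 0.0764], [1.0, 0.0018, -0.0008, -0.0002], [0.0013, -0.3015, 0.9535, -0.1435], [0.0, 0.0, 0.0, 1.0]]}
```

View pics/side0.png

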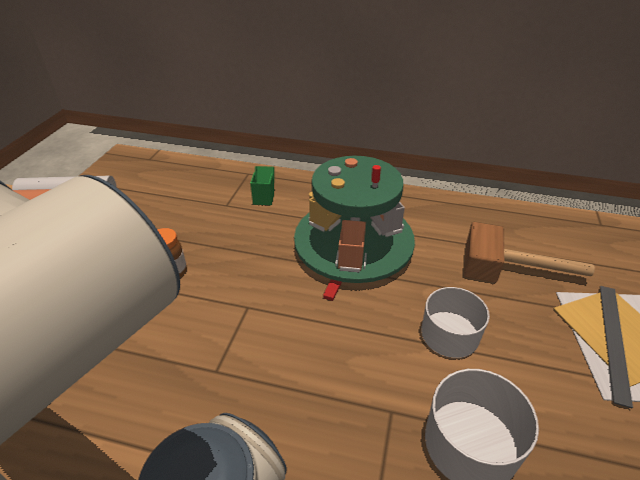

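View pics/top0.png

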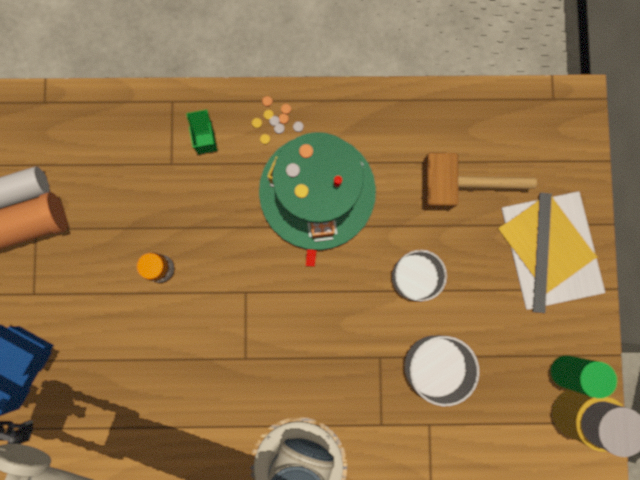

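View pics/wrist0.png

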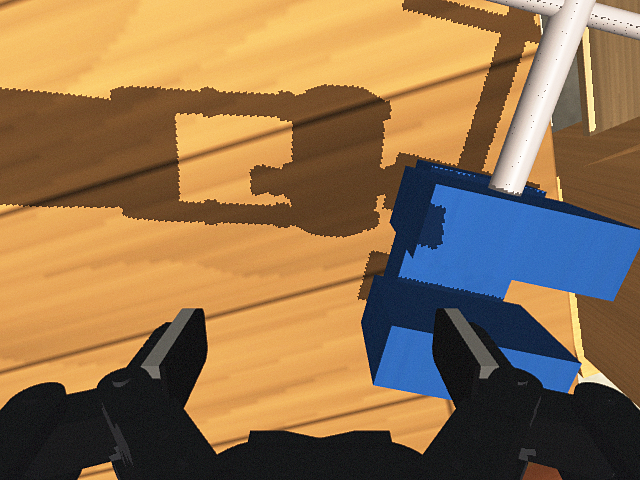

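The side view shows the stand with copper cup in front (352,240), brass at the left (324,210), steel at the right (388,218), red knob (376,174) and pointer (332,290). Two tins are visible: small at top-view (419,276) and big at (442,370). Jar (152,266), mallet (442,180), green look-alike cup (202,132). Next I measure.

```bash
cat >> h.py <<'E'
def ray(name,uv,z,m=None):
    m=m or bot.camera_model(name); K,R,t=[np.array(m[k]) for k in('K','R','t')]
    C=-R.T@t; d=R.T@np.linalg.inv(K)@np.array([uv[0],uv[1],1.]); return C+d*(z-C[2])/d[2]
def cloud(name,d):
    m=bot.camera_model(name); K,R,t=[np.array(m[k]) for k in('K','R','t')]
    v,u=np.mgrid[:480,:640]; p=np.stack([(u-K[0,2])/K[0,0]*d,(v-K[1,2])/K[1,1]*d,d],-1)
    return (p-t)@R
def blob(mask,minA=8):
    n,l,s,c=cv2.connectedComponentsWithStats(mask.astype(np.uint8)); return [(s[i,4],np.round(c[i],1),l==i) for i in range(1,n) if s[i,4]>=minA]
E
python3 - <<'E'
from h import *
for n in ['top','side']:
    im=np.load(f'pics/{n}0.npy'); d=np.load(f'pics/{n}0d.npy'); P=cloud(n,d)
    hsv=cv2.cvtColor(im,cv2.COLOR_RGB2HSV); H,S,V=[hsv[...,i].astype(int) for i in range(3)]
    red=((H<5)|(H>172))&(S>190)&(V>90)
    for a,c,l in blob(red): 
        z=np.median(P[l][:,2]); print(n,'red',a,c,'med',np.median(P[l],0).round(3),'top z',P[l][:,2].max().round(3), 'ray', ray(n,c,.228).round(4), ray(n,c,.03).round(4))
    g=(H>60)&(H<95)&(S>80)
    for a,c,l in blob(g,100):
        print(n,'green',a,c,np.median(P[l],0).round(3))
    # tier top fit
    tt=g&(abs(P[...,2]-.198)<.008)&(P[...,0]>.4)
    for a,c,l in blob(tt,100):
        cn,_=cv2.findContours(l.astype(np.uint8),cv2.RETR_EXTERNAL,cv2.CHAIN_APPROX_NONE); cn=max(cn,key=len)[:,0]
        hull=cv2.convexHull(cn)[:,0]; pts=np.array([ray(n,q,.198)[:2] for q in cn]).astype(np.float32)
        print(n,'tier',cv2.minEnclosingCircle(pts), P[l].min(0).round(3),P[l].max(0).round(3))
im=np.load('pics/top0.npy'); cv2.imwrite('pics/c1.png',cv2.resize(im[90:290,180:480,::-1],None,fx=2.6,fy=2.6,interpolation=cv2.INTER_CUBIC))
im=np.load('pics/side0.npy'); cv2.imwrite('pics/c2.png',cv2.resize(im[140:320,270:450,::-1],None,fx=3.3,fy=3.3,interpolation=cv2.INTER_CUBIC))
E
```

```text
top red 41 [337.5 180.4] med [ 0.646 -0.092  0.245] top z 0.252 ray [ 0.6496 -0.0939  0.228 ] [ 0.6924 -0.1033  0.03  ]
top red 119 [310.5 257.4] med [ 0.504 -0.034  0.011] top z 0.021 ray [ 0.4862 -0.0352  0.228 ] [ 0.5019 -0.0348  0.03  ]
top green 799 [201.5 131.6] [0.822 0.234 0.036]
top green 8820 [318.3 190.9] [ 0.639 -0.055  0.196]
top green 1844 [584.3 376. ] [ 0.223 -0.638  0.157]
top tier ((0.6649611592292786, -0.0528714694082737), 0.09993021935224533) [ 0.567 -0.152  0.19 ] [0.762 0.045 0.206]
side red 80 [375.8 172.5] med [ 0.643 -0.094  0.236] top z 0.757 ray [ 0.6514 -0.0929  0.228 ] [ 0.9607 -0.0566  0.03  ]
side red 119 [331.1 289.7] med [ 0.503 -0.035  0.01 ] top z 0.014 ray [ 0.3052 -0.0803  0.228 ] [ 0.4849 -0.0394  0.03  ]
side green 3564 [358.7 187.7] [ 0.644 -0.062  0.196]
side green 781 [262.8 185.6] [0.78  0.228 0.043]
side green 2873 [354.3 255.3] [ 0.593 -0.088  0.034]
side tier ((0.6589266657829285, -0.05471919849514961), 0.10240765661001205) [ 0.566 -0.15   0.19 ] [0.765 0.045 0.2  ]
```

View pics/c1.png

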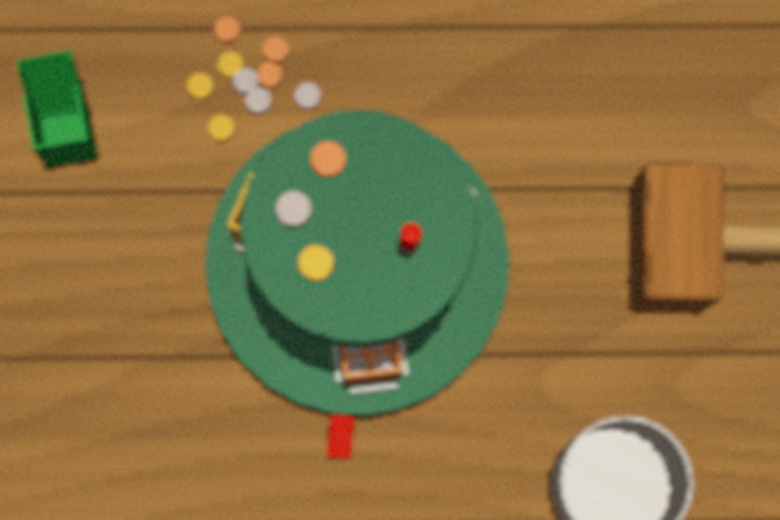

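View pics/c2.png

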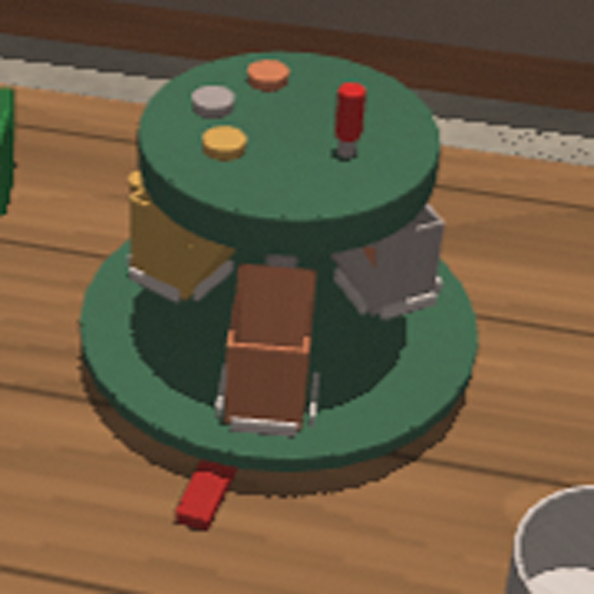

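Run:
```python
from h import *
for n in ['top','side']:
    im=np.load(f'pics/{n}0.npy'); d=np.load(f'pics/{n}0d.npy'); P=cloud(n,d)
    X,Y,Z=P[...,0],P[...,1],P[...,2]
    for nm,(x,y) in {'small':(.46,-.22),'big':(.31,-.26)}.items():
        m=(np.hypot(X-x,Y-y)<.12)&(Z>.02)
        print(n,nm,Z[m].max().round(3))
        zt=np.percentile(Z[m],97)
        r=m&(Z>zt-.008)
        pts=P[r][:,:2].astype(np.float32); print('  rim z',zt.round(3),cv2.minEnclosingCircle(pts), pts.min(0),pts.max(0))
    for nm,(u,v) in {'jar':(152,266),'mallet':(442,180)}.items():
        if n=='top': print(nm,P[v,u])
    hsv=cv2.cvtColor(im,cv2.COLOR_RGB2HSV)
```

```text
top small 0.082
  rim z 0.078 ((0.4543388783931732, -0.295234739780426), 0.059943366795778275) [ 0.3953568  -0.33292907] [ 0.51376784 -0.23598553]
top big 0.105
  rim z 0.102 ((0.24705377221107483, -0.32468077540397644), 0.07490114122629166) [ 0.19105844 -0.37691763] [ 0.31045708 -0.2611305 ]
jar [0.47940749 0.33045036 0.10493217]
mallet [ 0.68238817 -0.35261343  0.07129833]
side small 0.076
  rim z 0.074 ((0.4549955427646637, -0.29305601119995117), 0.06132448837161064) [ 0.3942452  -0.33507022] [ 0.51618165 -0.23361017]
side big 0.1
  rim z 0.097 ((0.24554184079170227, -0.32607659697532654), 0.07603508979082108) [ 0.19121827 -0.379134  ] [ 0.3140454  -0.25997293]
```

>>> apply_moves([
  [-4.6, -3.6, -1],
  [-4.6, -3.6, -1],
  [-4.6, -3.6, -1],
  [-4.6, -3.6, -1],
  [-4.6, -3.6, -1],
  [-4.6, -3.6, -1],
  [-4.6, -3.6, 0],
  [-4.6, -3.6, 0],
  [-4.6, -3.6, 0],
  [-4.6, -3.6, 0],
  [-4.6, -3.6, 0],
  [-4.6, -3.6, 0],
  [-4.6, -3.6, 0],
  [-4.6, -3.6, 0],
  [0, 0, 0],
  [0, 0, 0],
], claw=[8.5, 8.5, 8.5, 8.5, 8.5, 8.5, 8.5, 8.5, 8.5, 8.5, 5, 5, 5, 5, 5, 5], turn=[0, 0, 0, 0, 0, 0, 0, 0, 0, 0, 0, 0, 0, 0, 0, 0], grip_force=20)

```text
t: 2.15
tcp_pos: [0.6453, -0.0862, 0.2905]
ee_rot: [-0.001, 0.14, 0.99, 0.0]
force: [0.2, -0.6, 0.3]
gripper_width: 0.586
```

```bash
cat >> h.py <<'E'
from scipy.spatial.transform import Rotation as Rn
def toolR(s): q=s['ee_rot']; return Rn.from_quat([q[1],q[2],q[3],q[0]]).as_matrix()
def wcloud(s,d):
    m=bot.camera_model('wrist'); K=np.array(m['K']);T=np.array(m['T_tool_cam'])
    v,u=np.mgrid[:480,:640]; p=np.stack([(u-K[0,2])/K[0,0]*d,(v-K[1,2])/K[1,1]*d,d],-1)
    return (p@T[:3,:3].T+T[:3,3])@toolR(s).T+s['tcp_pos']
E
python3 - <<'E'
from h import *
s=bot.sense(); im,d=bot.get_image('wrist'); save('w1',im); P=wcloud(s,d); print(s['joint_pos'])
hsv=cv2.cvtColor(im,cv2.COLOR_RGB2HSV); H,S,V=[hsv[...,i].astype(int) for i in range(3)]
for a,c,l in blob(((H<5)|(H>172))&(S>190)&(V>60),100):
    p=P[l]; t=p[p[:,2]>np.percentile(p[:,2],90)-.004]; print(a,c,np.median(t,0),t.min(0),t.max(0))
E
```

```text
[-1.85273567e-01  2.58866576e-01  9.37897194e-01  4.05020779e-04
  1.94633152e+00 -1.47473643e+00]
1050 [330.4  34. ] [ 0.50306067 -0.03481062  0.01276271] [ 0.48380592 -0.06528681  0.00989864] [ 0.57210021 -0.021262    0.43418289]
1334 [310.5 270.6] [ 0.64888254 -0.09261097  0.2466629 ] [ 0.57210021 -0.10149155  0.24342643] [ 0.65849933 -0.06528681  0.43418289]
```

View pics/w1.png

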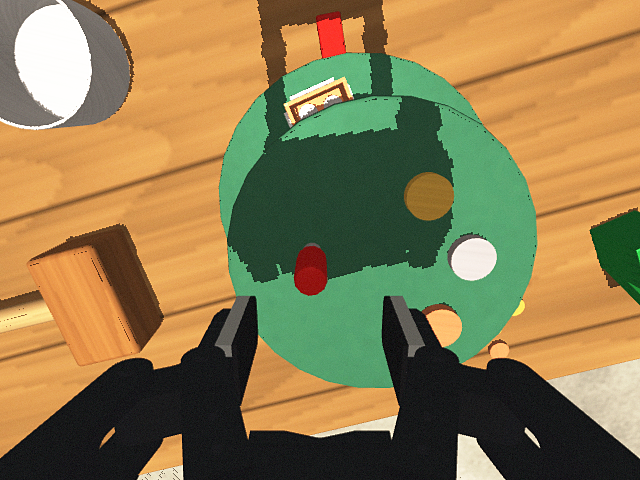

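Run:
```python
from h import *
from scipy.optimize import least_squares
s=bot.sense(); im,d=bot.get_image('wrist'); P=wcloud(s,d)
m=(abs(P[...,2]-.198)<.006)&(np.hypot(P[...,0]-.664,P[...,1]+.053)<.12)
m=cv2.morphologyEx(m.astype(np.uint8),cv2.MORPH_CLOSE,np.ones((9,9)))
cn,_=cv2.findContours(m,cv2.RETR_EXTERNAL,cv2.CHAIN_APPROX_NONE); cn=max(cn,key=cv2.contourArea)[:,0]
q=P[cn[:,1],cn[:,0]]; q=q[abs(q[:,2]-.198)<.006]
q=q[abs(np.hypot(q[:,0]-.664,q[:,1]+.053)-.1)<.012]
for fr in (0,1):
    f=least_squares(lambda a:np.hypot(q[:,0]-a[0],q[:,1]-a[1])-(a[2] if fr else .1),[.664,-.053,.1],loss='soft_l1',f_scale=.001); print(len(q),f.x)
# lower disc
```

```text
813 [ 0.6681407  -0.05174483  0.1       ]
813 [ 0.66743578 -0.05162757  0.09856255]
```

Run:
```python
import numpy as np
a=np.radians(247.5+np.linspace(0,106.5,11)); p=.0446*np.c_[np.cos(a),np.sin(a)]
d=np.diff(p,axis=0)*100
print(np.round(np.c_[d@[-.961,.277],d@[.277,.961]],2).tolist())
```

```text
[[-0.83, -0.02], [-0.82, 0.14], [-0.78, 0.29], [-0.71, 0.42], [-0.62, 0.55], [-0.51, 0.65], [-0.38, 0.74], [-0.24, 0.79], [-0.09, 0.82], [0.07, 0.83]]
```

>>> apply_moves([
  [-0.55, -0.55, 2],
  [0, 0, 2.5],
  [0, 0, 3],
  [0, 0, 0],
  [0, 0, 0],
  [0, 0, 0],
  [0, 0, 0],
  [0, 0, 0],
  [0, 0, 0],
], claw=[5, 5, 5, 5, 1, 1, 1, 1, 1], turn=[0, 0, 0, 0, 0, 0, 0, 0, 0], grip_force=20)

```text
t: 3.38
tcp_pos: [0.6497, -0.0926, 0.2184]
ee_rot: [0.002, 0.14, 0.99, 0.0]
force: [-0.5, 2.7, 5.8]
gripper_width: 0.203
```

>>> apply_moves([
  [-0.83, 0, 0],
  [-0.82, 0.14, 0],
  [-0.78, 0.29, 0],
  [-0.71, 0.42, 0],
  [-0.62, 0.55, 0],
  [-0.51, 0.65, 0],
  [-0.38, 0.74, 0],
  [-0.24, 0.79, 0],
  [-0.09, 0.82, 0],
  [0.07, 0.83, 0],
  [0, 0, 0],
  [0, 0, 0],
  [0, 0, 0],
], claw=[1, 1, 1, 1, 1, 1, 1, 1, 1, 1, 1, 1, 1], turn=[0, 0, 0, 0, 0, 0, 0, 0, 0, 0, 0, 0, 0])

```text
t: 5.0
tcp_pos: [0.7144, -0.0567, 0.2184]
ee_rot: [0.006, 0.14, 0.99, 0.0]
force: [14.3, 0.2, 3.4]
gripper_width: 0.198
```

Run:
```python
from h import *
s=bot.sense(); im,d=bot.get_image('wrist'); save('w2',im); im,d=bot.get_image('side'); save('s2',im[120:330,230:510]); im,d=bot.get_image('top'); save('t2',cv2.resize(im[90:290,180:480],None,fx=2.6,fy=2.6))
```

```text
(no output)
```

View pics/s2.png

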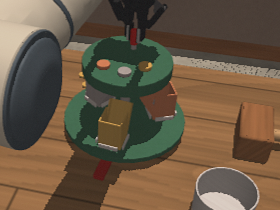

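View pics/t2.png

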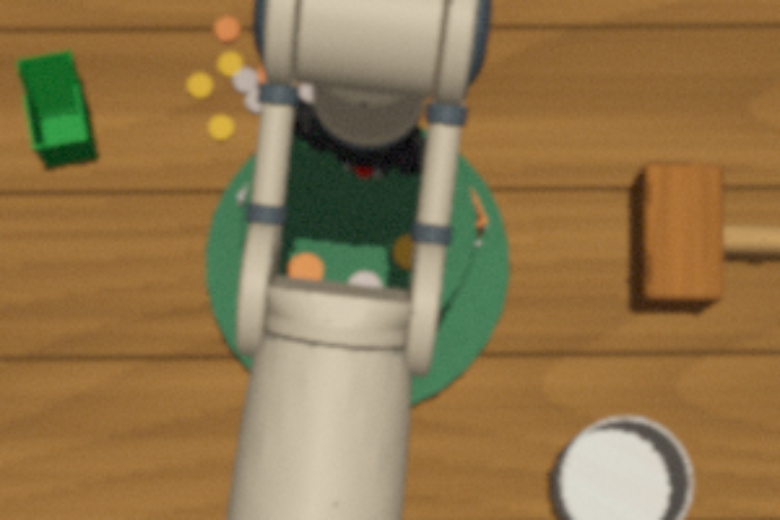

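>>> apply_moves([
  [0, 0, 0],
  [0, 0, 0],
  [0, 0, -3],
  [0, 0, -5],
  [0, 0, -6],
  [-4, 0, -3],
  [-4, 0, 0],
  [-4, 0, 0],
  [-4, 0, 0],
], claw=[3.5, 3.5, 3.5, 3.5, 3.5, 4, 4, 4, 4], turn=[0, 0, 0, 0, 0, 0, 0, 0, 0])

```text
t: 6.28
tcp_pos: [0.7882, -0.0923, 0.3318]
ee_rot: [0.033, 0.14, 0.99, 0.001]
force: [0.2, 0.2, -0.3]
gripper_width: 0.465
```

Run:
```python
from h import *
s=bot.sense(); print(s['tcp_pos'],s['ee_rot'],s['joint_pos'])
im,d=bot.get_image('side'); save('s3',im)
```

```text
[ 0.78821897 -0.09226634  0.33183153] [0.03323757 0.14005027 0.98958577 0.00109157] [-0.16089945  0.77473757  0.17081981  0.00416409  2.12960176 -1.44818983]
```

View pics/s3.png

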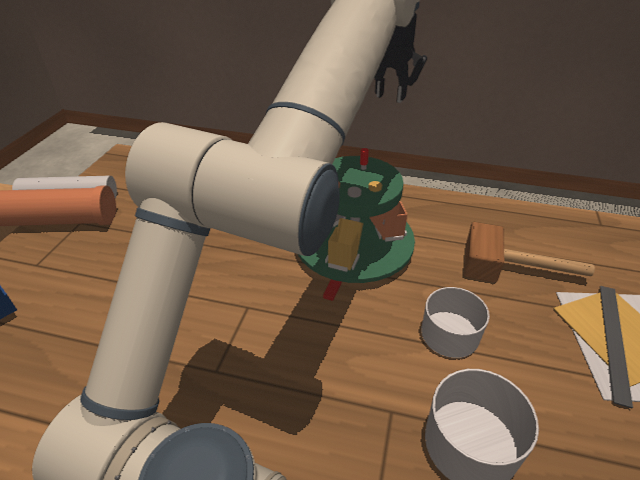

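>>> apply_moves([
  [-6, 0, 0],
  [-6, 0, 0],
  [-6, 0, 0],
], claw=[4, 4, 4], turn=[0, 0, 0])

```text
t: 6.7
tcp_pos: [0.8525, -0.1268, 0.2846]
ee_rot: [0.087, 0.14, 0.986, 0.001]
force: [0.2, -0.3, 0.0]
gripper_width: 0.472
```

Run:
```python
from h import *
s=bot.sense(); print(s['tcp_pos'],s['ee_rot'],s['joint_pos'])
```

```text
[ 0.8525475  -0.12683266  0.2846301 ] [0.08680501 0.13957564 0.98639844 0.00128409] [-0.19164687  0.84047866  0.17058016  0.01229154  1.95702911 -1.47568852]
```

>>> apply_moves([
  [6, 0, 0],
  [6, 0, 0],
  [6, 0, 0],
], claw=[4, 4, 4], turn=[0, 0, 0])

```text
t: 7.08
tcp_pos: [0.7202, -0.0876, 0.2652]
ee_rot: [0.087, 0.14, 0.986, 0.001]
force: [0.6, 0.8, 1.1]
gripper_width: 0.469
```

Run:
```python
from h import *
s=bot.sense(); print(s['tcp_pos'],s['ee_rot'],s['joint_pos'])
```

```text
[ 0.72018242 -0.08756263  0.26524825] [0.08693245 0.1397384  0.98636417 0.00128571] [-0.17158863  0.28665257  0.95968873  0.00799439  1.72132059 -1.45902973]
```

Run:
```python
from h import *
d=np.load('pics/side0d.npy'); P=cloud('side',d)
for u,v in [(350,40),(200,60),(350,100),(350,150),(500,60),(500,165)]: print(u,v,P[v,u].round(2))
```

```text
350 40 [ 2.29  0.29 -0.04]
200 60 [ 2.28  1.17 -0.22]
350 100 [ 2.28  0.28 -0.36]
350 150 [ 2.27  0.27 -0.68]
500 60 [ 2.29 -0.47 -0.07]
500 165 [ 2.29 -0.61 -0.66]
```

>>> apply_moves([
  [-4, 0, -4.5],
  [-4, 0, -4.5],
  [-5.5, 0, -2.5],
  [-5.5, 0, -2.5],
], claw=[5, 5, 5, 5], turn=[0, 0, 0, 0])

```text
t: 7.58
tcp_pos: [0.8134, -0.126, 0.3675]
ee_rot: [0.108, 0.14, 0.984, 0.002]
force: [0.5, 0.5, -2.5]
gripper_width: 0.586
```

Run:
```python
from h import *
s=bot.sense(); print(s['t'],s['tcp_pos'],s['ee_rot'],s['joint_pos'],toolR(s).round(3).tolist())
```

```text
7.575 [ 0.81335324 -0.12603815  0.36748708] [0.10764087 0.13951508 0.98435065 0.00166665] [-0.20184036  0.73043826  0.18101407  0.01812471  2.01496303 -1.48148993] [[-0.938, 0.274, 0.212], [0.275, 0.961, -0.027], [-0.211, 0.033, -0.977]]
```

>>> apply_moves([
  [-6, 0.8, -1],
  [-6, 0.8, -1],
  [-6, 0.8, -1],
  [-6, 0.8, -1],
  [-6, 0.8, -1],
], claw=[6, 6, 6, 6, 6], turn=[0, 0, 0, 0, 0])

```text
t: 8.2
tcp_pos: [0.8922, -0.1369, 0.3874]
ee_rot: [0.222, 0.137, 0.965, -0.0]
force: [-0.7, 1.2, -0.8]
gripper_width: 0.702
```

```bash
cat > st.py <<'E'
from h import *
s=bot.sense(); R=toolR(s); print(round(s['t'],2),s['tcp_pos'].round(4),'J',s['joint_pos'].round(3),'lean',np.degrees(np.arccos(-R[2,2])).round(1),'az',np.degrees(np.arctan2(R[1,2],R[0,2])).round(1)); print(R.round(3).tolist())
E
python3 st.py
```

```text
8.2 [ 0.8922 -0.1369  0.3874] J [-0.199  0.746  0.169  0.025  1.78  -1.477] lean 25.6 az -8.1
[[-0.864, 0.265, 0.428], [0.264, 0.962, -0.061], [-0.428, 0.06, -0.902]]
```

>>> apply_moves([
  [-6, 0.8, 0],
  [-6, 0.8, 0],
  [-6, 0.8, 0],
  [-6, 0.8, 0],
  [-6, 0.8, 0],
  [-6, 0.8, 0],
  [-6, 0.8, 0],
  [-6, 0.8, 0],
], claw=[6, 6, 6, 6, 6, 6, 6, 6], turn=[0, 0, 0, 0, 0, 0, 0, 0])

```text
t: 9.2
tcp_pos: [0.988, -0.1505, 0.4462]
ee_rot: [0.38, 0.13, 0.916, -0.002]
force: [-0.4, 0.0, -0.6]
gripper_width: 0.703
```

```bash
python3 st.py
```

```text
9.2 [ 0.988  -0.1505  0.4462] J [-0.198  0.754  0.169  0.037  1.439 -1.476] lean 44.7 az -8.4
[[-0.677, 0.24, 0.696], [0.237, 0.966, -0.102], [-0.697, 0.096, -0.711]]
```

```bash
cat > kin.py <<'E'
import numpy as np
D=[(.5997,.2301,.0919,1.2319,1.8197),(.7936,.3318,.7747,.1708,2.1296),(.8619,.2846,.8405,.1706,1.957),(.7255,.2652,.2867,.9597,1.7213),(.823,.3675,.7304,.1810,2.0150),(.9026,.3874,.746,.169,1.78),(.9994,.4462,.754,.169,1.439)]
A=[];b=[]
for r,z,a,c,e in D:
    p=[a,a+c,a+c+e]
    A.append([1,0,np.sin(p[0]),np.sin(p[1]),np.cos(p[1]),np.sin(p[2])]);b.append(r)
    A.append([0,1,np.cos(p[0]),np.cos(p[1]),-np.sin(p[1]),np.cos(p[2])]);b.append(z)
x,res,_,_=np.linalg.lstsq(np.array(A),np.array(b),rcond=None)
a0,h,L1,L2,o,L=x
def ik(r,z,pitch):
    wr=r-L*np.sin(pitch)-a0; wz=z-L*np.cos(pitch)-h
    L2e=np.hypot(L2,o); off=np.arctan2(o,L2)
    # forearm vector at j2+j3: (L2 sin p+o cos p, L2 cos p - o sin p) = L2e*(sin(p+off),cos(p+off))
    d=np.hypot(wr,wz); c=(d*d-L1*L1-L2e*L2e)/(2*L1*L2e)
    if abs(c)>1: return None
    q=np.arccos(c); j3=q-off
    j2=np.arctan2(wr,wz)-np.arctan2(L2e*np.sin(q),L1+L2e*np.cos(q))
    return np.array([j2,j3,pitch-j2-j3])
if __name__=='__main__':
    print(x.round(4),np.abs(np.array(A)@x-b).max())
    for lean in (45,50,55,60,65):
        for r,z in [(.58,.07),(.55,.1),(.53,.15),(.5,.2),(.54,.16),(.58,.14),(.6,.2)]:
            q=ik(r,z,np.pi-np.radians(lean)); print(lean,r,z,None if q is None else q.round(2))
E
python3 kin.py
```

```text
[0.0012 0.1578 0.3723 0.5582 0.0969 0.3409] 8.70027191440248e-05
45 0.58 0.07 [-0.59  2.27  0.68]
45 0.55 0.1 [-0.74  2.3   0.8 ]
45 0.53 0.15 [-0.85  2.27  0.93]
45 0.5 0.2 [-0.96  2.23  1.08]
45 0.54 0.16 [-0.81  2.23  0.93]
45 0.58 0.14 [-0.65  2.18  0.83]
45 0.6 0.2 [-0.59  2.04  0.91]
50 0.58 0.07 [-0.65  2.34  0.57]
50 0.55 0.1 [-0.82  2.38  0.7 ]
50 0.53 0.15 [-0.93  2.35  0.85]
50 0.5 0.2 [-1.05  2.32  1.01]
50 0.54 0.16 [-0.89  2.31  0.85]
50 0.58 0.14 [-0.71  2.25  0.73]
50 0.6 0.2 [-0.66  2.12  0.81]
55 0.58 0.07 [-0.69  2.41  0.46]
55 0.55 0.1 [-0.89  2.46  0.61]
55 0.53 0.15 [-1.02  2.43  0.77]
55 0.5 0.2 [-1.15  2.4   0.94]
55 0.54 0.16 [-0.97  2.39  0.76]
55 0.58 0.14 [-0.77  2.33  0.63]
55 0.6 0.2 [-0.72  2.19  0.71]
60 0.58 0.07 [-0.73  2.48  0.35]
60 0.55 0.1 [-0.95  2.54  0.51]
60 0.53 0.15 [-1.11  2.51  0.69]
60 0.5 0.2 [-1.26  2.48  0.87]
60 0.54 0.16 [-1.05  2.47  0.67]
60 0.58 0.14 [-0.83  2.4   0.52]
60 0.6 0.2 [-0.78  2.27  0.6 ]
65 0.58 0.07 [-0.75  2.54  0.22]
65 0.55 0.1 [-1.01  2.61  0.41]
65 0.53 0.15 [-1.2   2.6   0.61]
65 0.5 0.2 [-1.38  2.57  0.81]
65 0.54 0.16 [-1.13  2.55  0.59]
65 0.58 0.14 [-0.87  2.47  0.41]
65 0.6 0.2 [-0.82  2.34  0.49]
```

```bash
cat > ik6.py <<'E'
from kin import *
from scipy.spatial.transform import Rotation as Rn
lim=np.array([[-2.87,2.87],[-.86,2.18],[.17,2.46],[-1.51,4.65],[.06,2.69],[-2.65,2.65]])
L2e=np.hypot(L2,o); off=np.arctan2(o,L2)
def rz(a): return Rn.from_euler('z',a).as_matrix()
def ry(a): return Rn.from_euler('y',a).as_matrix()
def fk(q):
    R3=rz(q[0])@ry(q[1]+q[2]); R=R3@rz(q[3])@ry(q[4])@rz(q[5]+np.pi/2*C)
    p=np.array([0,0,h])+rz(q[0])@(np.array([a0,0,0])+ry(q[1])@[0,0,L1])+R3@[o,0,L2]+R@[0,0,L]
    return p,R
C=0
def ik6(p,R,prev4=0):
    w=p-L*R[:,2]; rho=np.hypot(w[0],w[1]); wr=rho-a0; wz=w[2]-h
    d=np.hypot(wr,wz); c=(d*d-L1*L1-L2e*L2e)/(2*L1*L2e)
    if abs(c)>1: return None
    k=np.arccos(c); j3=k-off; j2=np.arctan2(wr,wz)-np.arctan2(L2e*np.sin(k),L1+L2e*np.cos(k)); j1=np.arctan2(w[1],w[0])
    M=(rz(j1)@ry(j2+j3)).T@R
    j5=np.arccos(np.clip(M[2,2],-1,1)); j4=np.arctan2(M[1,2],M[0,2]); 
    j6=np.arctan2(M[2,1],-M[2,0])-C*np.pi/2
    q=np.array([j1,j2,j3,j4,j5,j6]); q[5]=(q[5]+np.pi)%(2*np.pi)-np.pi
    return q
def bad(q): return None if q is None else [f'j{i+1}' for i in range(6) if not lim[i,0]<q[i]<lim[i,1]]
E
python3 - <<'E'
import ik6; from ik6 import *
q=np.array([-0.198,0.754,0.169,0.037,1.439,-1.476]); Rm=np.array([[-0.677,0.24,0.696],[0.237,0.966,-0.102],[-0.697,0.096,-0.711]])
for c in (-1,0,1,2):
    ik6.C=c; p,R=fk(q); print(c,p.round(3),R.round(2).tolist())
E
```

```text
-1 [ 0.982 -0.184  0.446] [[-0.24, -0.68, 0.7], [-0.97, 0.24, -0.1], [-0.1, -0.7, -0.71]]
0 [ 0.982 -0.184  0.446] [[-0.24, -0.68, 0.7], [-0.97, 0.24, -0.1], [-0.1, -0.7, -0.71]]
1 [ 0.982 -0.184  0.446] [[-0.24, -0.68, 0.7], [-0.97, 0.24, -0.1], [-0.1, -0.7, -0.71]]
2 [ 0.982 -0.184  0.446] [[-0.24, -0.68, 0.7], [-0.97, 0.24, -0.1], [-0.1, -0.7, -0.71]]
```

```bash
python3 - <<'E'
s=open('ik6.py').read()
s=s.replace("C=0","C=1;b=BB")
s=s.replace("np.array([a0,0,0])","np.array([a0,b,0])")
s=s.replace("wr=rho-a0;","wr=np.sqrt(rho**2-b*b)-a0;").replace("j1=np.arctan2(w[1],w[0])","j1=np.arctan2(w[1],w[0])-np.arctan2(b,np.sqrt(rho**2-b*b))")
s=s.replace("BB",".0345"); open('ik6.py','w').write(s)
k=open('kin.py').read(); k=k.replace("for r,z,a,c,e in D:\n","for r,z,a,c,e in D:\n    r=np.sqrt(r*r-.0345**2)\n"); open('kin.py','w').write(k)
E
python3 - <<'E'
from ik6 import *
print(x.round(4),np.abs(np.array(A)@x-np.array(b_)).max() if 0 else '')
for q,p0 in [([-0.198,0.754,0.169,0.037,1.439,-1.476],[.988,-.1505,.4462]),([1.2333,.0919,1.2319,0,1.8197,-.0567],[.1662,.5763,.2301]),([-.19165,.84048,.17058,.01229,1.95703,-1.47569],[.85255,-.12683,.28463])]:
    p,R=fk(np.array(q)); print(p.round(4),p0,ik6(p,R).round(3))
ax=np.array([.666,-.052])
def Rt(az,lean,phi=0): # phi turn about tool z
    az,l=np.radians(az),np.radians(lean); z=np.array([np.sin(l)*np.cos(az),np.sin(l)*np.sin(az),-np.cos(l)]); y=np.array([-np.sin(az),np.cos(az),0]); xx=np.cross(y,z)
    R=np.c_[xx,y,z]; return R@rz(np.radians(phi))
for az in (-6,6,-18):
  for lean in (50,55,58,60):
    R=Rt(az,lean); u=np.array([np.cos(np.radians(az)),np.sin(np.radians(az)),0])
    out=[]
    for nm,g in {'grip':np.r_[ax-.093*u[:2],.086],'out':np.r_[ax-.14*u[:2],.12],'side':np.r_[ax-.14*u[:2]+[0,-.12],.13],'tin':np.array([.4545,-.294,.165]),'tin2':np.array([.4745,-.314,.175])}.items():
        p=g+.019*R[:,2]; q=ik6(p,R); out.append((nm,q.round(2).tolist() if nm in('grip','tin') else '',bad(q)))
    q2=ik6(g+.019*R[:,2],R@rz(np.pi)); print(az,lean,out,q2.round(2)[5])
E
```

```text
[1.000e-04 1.578e-01 3.726e-01 5.583e-01 9.700e-02 3.411e-01] 
[ 0.9883 -0.1503  0.4465] [0.988, -0.1505, 0.4462] [-0.198  0.754  0.169  0.037  1.439 -1.476]
[0.1657 0.5764 0.2301] [0.1662, 0.5763, 0.2301] [ 1.233  0.092  1.232 -0.     1.82  -0.057]
[ 0.8527 -0.1264  0.2846] [0.85255, -0.12683, 0.28463] [-0.192  0.84   0.171  0.012  1.957 -1.476]
-6 50 [('grip', [-0.16, -0.61, 2.31, 0.07, 0.57, -1.66], []), ('out', '', ['j2']), ('side', '', []), ('tin', [-1.01, -0.64, 2.19, 0.75, 1.09, -2.66], ['j6']), ('tin2', '', ['j6'])] 0.48
-6 55 [('grip', [-0.16, -0.66, 2.38, 0.1, 0.46, -1.69], []), ('out', '', ['j2', 'j3']), ('side', '', []), ('tin', [-1.05, -0.67, 2.25, 0.86, 1.07, -2.75], ['j6']), ('tin2', '', ['j6'])] 0.38
-6 58 [('grip', [-0.16, -0.68, 2.42, 0.12, 0.39, -1.71], []), ('out', '', ['j2', 'j3']), ('side', '', []), ('tin', [-1.07, -0.68, 2.28, 0.93, 1.06, -2.82], ['j6']), ('tin2', '', ['j6'])] 0.32
-6 60 [('grip', [-0.16, -0.69, 2.44, 0.15, 0.34, -1.74], []), ('out', '', ['j2', 'j3']), ('side', '', []), ('tin', [-1.09, -0.69, 2.3, 0.98, 1.05, -2.86], ['j6']), ('tin2', '', ['j6'
[... 782 characters left out ...]
 [0.05, -0.54, 2.27, -0.49, 0.63, -0.92], []), ('out', '', []), ('side', '', []), ('tin', [-0.89, -0.76, 2.26, 0.55, 0.94, -2.31], []), ('tin2', '', [])] 0.82
-18 55 [('grip', [0.07, -0.57, 2.33, -0.64, 0.55, -0.78], []), ('out', '', []), ('side', '', []), ('tin', [-0.92, -0.81, 2.33, 0.65, 0.88, -2.41], []), ('tin2', '', [])] 0.72
-18 58 [('grip', [0.08, -0.58, 2.36, -0.75, 0.5, -0.67], []), ('out', '', []), ('side', '', ['j2']), ('tin', [-0.94, -0.84, 2.37, 0.73, 0.85, -2.47], []), ('tin2', '', [])] 0.65
-18 60 [('grip', [0.09, -0.58, 2.38, -0.84, 0.48, -0.58], []), ('out', '', []), ('side', '', ['j2', 'j3']), ('tin', [-0.96, -0.86, 2.39, 0.78, 0.83, -2.51], ['j2']), ('tin2', '', [])] 0.61
```

```bash
cat >> ik6.py <<'E'
ax=np.array([.666,-.052])
def Rt(az,lean,phi=0):
    az,l=np.radians(az),np.radians(lean); z=np.array([np.sin(l)*np.cos(az),np.sin(l)*np.sin(az),-np.cos(l)]); y=np.array([-np.sin(az),np.cos(az),0]); xx=np.cross(y,z)
    return np.c_[xx,y,z]@rz(np.radians(phi))
E
python3 - <<'E'
from ik6 import *
for az in (-8,-11):
 for lean in (45,50,54,57,60):
  R=Rt(az,lean); u=np.array([np.cos(np.radians(az)),np.sin(np.radians(az))])
  # feasibility map rows z, columns rg
  print(az,lean,'rg=.09..: max feasible rg per z')
  o_=[]
  for z in (.08,.1,.12,.14,.16,.2,.25):
    m=None
    for rg in np.arange(.09,.24,.005):
      q=ik6(np.r_[ax-rg*u,z]+.019*R[:,2],R)
      if bad(q)==[]: m=round(rg,3)
    o_.append((z,m))
  print(o_)
E
```

```text
-8 45 rg=.09..: max feasible rg per z
[(0.08, np.float64(0.16)), (0.1, np.float64(0.16)), (0.12, np.float64(0.155)), (0.14, np.float64(0.155)), (0.16, np.float64(0.155)), (0.2, np.float64(0.155)), (0.25, np.float64(0.16))]
-8 50 rg=.09..: max feasible rg per z
[(0.08, np.float64(0.145)), (0.1, np.float64(0.14)), (0.12, np.float64(0.14)), (0.14, np.float64(0.135)), (0.16, np.float64(0.135)), (0.2, np.float64(0.135)), (0.25, np.float64(0.135))]
-8 54 rg=.09..: max feasible rg per z
[(0.08, np.float64(0.125)), (0.1, np.float64(0.13)), (0.12, np.float64(0.13)), (0.14, np.float64(0.125)), (0.16, np.float64(0.12)), (0.2, np.float64(0.12)), (0.25, np.float64(0.12))]
-8 57 rg=.09..: max feasible rg per z
[(0.08, np.float64(0.11)), (0.1, np.float64(0.115)), (0.12, np.float64(0.12)), (0.14, np.float64(0.115)), (0.16, np.float64(0.115)), (0.2, np.float64(0.11)), (0.25, np.float64(0.11))]
-8 60 rg=.09..: max feasible rg per z
[(0.08, np.float64(0.095)), (0.1, np.float64(0.1)), (0.12, np.float64(0.11)), (0.14, np.float64(0.11)), (0.16, np.float64(0.105)), (0.2, np.float64(0.105)), (0.25, np.float
[... 426 characters left out ...]
), (0.25, np.float64(0.14))]
-11 54 rg=.09..: max feasible rg per z
[(0.08, np.float64(0.13)), (0.1, np.float64(0.135)), (0.12, np.float64(0.13)), (0.14, np.float64(0.13)), (0.16, np.float64(0.125)), (0.2, np.float64(0.125)), (0.25, np.float64(0.125))]
-11 57 rg=.09..: max feasible rg per z
[(0.08, np.float64(0.115)), (0.1, np.float64(0.12)), (0.12, np.float64(0.125)), (0.14, np.float64(0.12)), (0.16, np.float64(0.12)), (0.2, np.float64(0.115)), (0.25, np.float64(0.115))]
-11 60 rg=.09..: max feasible rg per z
[(0.08, np.float64(0.1)), (0.1, np.float64(0.105)), (0.12, np.float64(0.115)), (0.14, np.float64(0.115)), (0.16, np.float64(0.11)), (0.2, np.float64(0.105)), (0.25, np.float64(0.105))]
```

>>> apply_moves([
  [-6, 0, 0],
  [-6, 0, 0],
  [-6, 0, 0],
  [-6, 0, 0],
  [-6, 0, 0],
], claw=[8.5, 8.5, 8.5, 8.5, 8.5], turn=[-7.8, 0, 0, 0, 0])

```text
t: 9.82
tcp_pos: [1.0007, -0.1576, 0.5372]
ee_rot: [0.468, 0.065, 0.881, -0.035]
force: [0.6, -0.1, 0.4]
gripper_width: 0.996
```

```bash
python3 st.py
```

```text
9.82 [ 1.0007 -0.1576  0.5372] J [-0.206  0.701  0.169  0.049  1.295 -1.617] lean 56.0 az -8.5
[[-0.553, 0.148, 0.82], [0.082, 0.989, -0.123], [-0.829, -0.001, -0.559]]
```

>>> apply_moves([
  [-4.5, 0, 0],
  [0, 0, 0],
], claw=[8.5, 8.5], turn=[0, 0])

```text
t: 10.07
tcp_pos: [0.999, -0.1572, 0.5544]
ee_rot: [0.481, 0.065, 0.874, -0.036]
force: [-0.3, -0.2, 0.5]
gripper_width: 1.0
```

```bash
cat > go.py <<'E'
import sys
from h import *
from ik6 import ik6 as IK,bad
def plan(target,n,verbose=True,phi=0):
    s=bot.sense(); R=toolR(s); d=np.array(target)-s['tcp_pos']
    print('tool delta cm',(R.T@d*100).round(2),'per row',(R.T@d*100/n).round(2))
    for f in np.linspace(0,1,6):
        q=IK(s['tcp_pos']+f*d,R@Rn.from_euler('z',phi).as_matrix()); print(q.round(2) if q is not None else None,bad(q))
E
python3 st.py
python3 - <<'E'
from go import *
s=bot.sense();R=toolR(s); az=np.radians(-6); 
g=np.r_[.666-.112*np.cos(az),-.052-.112*np.sin(az),.24]; print(g); plan(g+.019*R[:,2],9)
E
```

```text
10.07 [ 0.999  -0.1572  0.5544] J [-0.206  0.689  0.169  0.05   1.279 -1.617] lean 57.6 az -8.5
[[-0.53, 0.148, 0.835], [0.078, 0.989, -0.125], [-0.845, -0.001, -0.535]]
[ 0.55461355 -0.04029281  0.24      ]
tool delta cm [ 51.     5.04 -19.86] per row [ 5.67  0.56 -2.21]
[-0.21  0.69  0.17  0.05  1.28 -1.62] []
[-0.2   0.24  0.89  0.05  1.01 -1.63] []
[-0.19 -0.04  1.3   0.04  0.87 -1.62] []
[-0.17 -0.29  1.64  0.03  0.79 -1.61] []
[-0.15 -0.56  1.95  0.01  0.74 -1.58] []
[-0.12 -0.86  2.24 -0.03  0.76 -1.53] ['j2']
```

>>> apply_moves([
  [2.5, 0.25, -1],
  [2.5, 0.25, -1],
  [2.5, 0.25, -1],
  [2.5, 0.25, -1],
  [5, 0.5, -1.9],
  [5, 0.5, -1.9],
  [5, 0.5, -1.9],
  [5, 0.5, -1.9],
  [5, 0.5, -1.9],
  [5, 0.5, -1.9],
  [5, 0.5, -1.9],
  [4.5, 0.5, -1.7],
  [0, 0, 0],
], claw=[8.5, 8.5, 8.5, 8.5, 8.5, 8.5, 8.5, 8.5, 8.5, 8.5, 8.5, 8.5, 8.5], turn=[0, 0, 0, 0, 0, 0, 0, 0, 0, 0, 0, 0, 0])

```text
t: 11.7
tcp_pos: [0.5827, -0.0446, 0.2301]
ee_rot: [0.476, 0.064, 0.876, -0.036]
force: [0.9, 0.7, -0.2]
gripper_width: 0.997
```

```bash
python3 st.py
python3 - <<'E'
from h import *
for n in ('wrist','side','top'):
    s=bot.sense(); im,d=bot.get_image(n); save(n+'4',im); np.savez(f'pics/{n}4.npz',im=im,d=d,p=s['tcp_pos'],q=s['ee_rot'])
E
```

```text
11.7 [ 0.5827 -0.0446  0.2301] J [-0.121 -0.806  2.205 -0.033  0.748 -1.533] lean 57.0 az -8.5
[[-0.538, 0.147, 0.83], [0.079, 0.989, -0.124], [-0.839, -0.001, -0.544]]
```

View pics/wrist4.png

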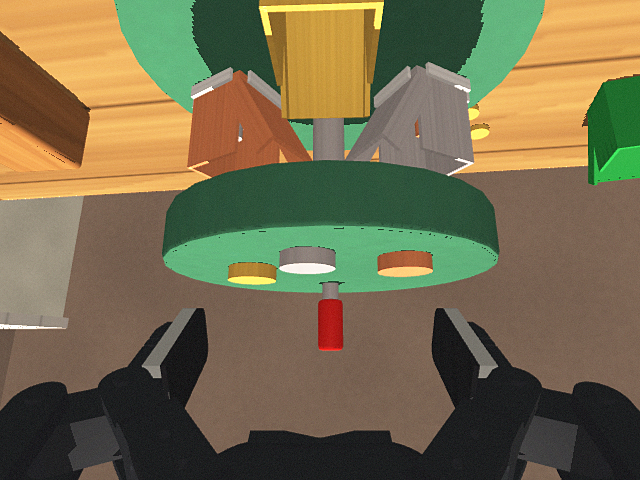

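View pics/side4.png

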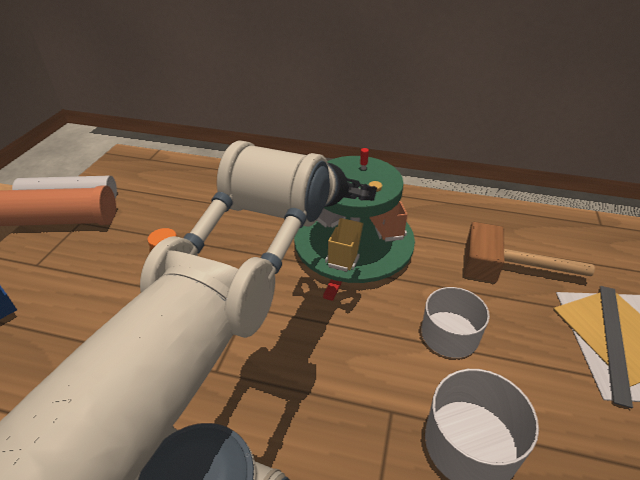

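Run:
```python
from h import *
for n in ('side','wrist','top'):
    a=np.load(f'pics/{n}4.npz'); im,d=a['im'],a['d']
    s=dict(tcp_pos=a['p'],ee_rot=a['q']); P=wcloud(s,d) if n=='wrist' else cloud(n,d)
    hsv=cv2.cvtColor(im,cv2.COLOR_RGB2HSV); H,S,V=[hsv[...,i].astype(int) for i in range(3)]
    m=(H>17)&(H<30)&(S>120)&(np.hypot(P[...,0]-.576,P[...,1]+.043)<.08)&(P[...,2]>.035)&(P[...,2]<.13)
    for A,c,l in blob(m,50):
        p=P[l]; print(n,A,c,'min',np.percentile(p,3,axis=0).round(4),'max',np.percentile(p,97,axis=0).round(4))
        # outer face points: smallest radial
        rel=p[:,:2]-[.666,-.052]; r=np.hypot(*rel.T)
        if n!='top':
            o=p[(p[:,2]>.05)&(p[:,2]<.1)]; 
            if len(o)>30:
                u=np.array([-np.cos(np.radians(-6)),-np.sin(np.radians(-6))]); rad=(o[:,:2]-[.666,-.052])@u; tan=(o[:,:2]-[.666,-.052])@[-u[1],u[0]]
                f=rad>np.percentile(rad,95)-.006
                print('  outer face rad',np.median(rad[f]).round(4),'tan',np.percentile(tan[f],[2,98]).round(4), 'slope',np.polyfit(tan[f],rad[f],1).round(3))
```

```text
side 1185 [344.2 242.7] min [ 0.5489 -0.0712  0.0438] max [ 0.6345 -0.0174  0.1048]
  outer face rad 0.1146 tan [-0.0251  0.0256] slope [0.003 0.115]
wrist 11883 [323.  56.] min [ 0.5527 -0.0703  0.0558] max [ 0.6365 -0.0189  0.1075]
  outer face rad 0.0799 tan [-0.0231  0.0232] slope [-0.012  0.081]
top 167 [313.1 228.2] min [ 0.5493 -0.0669  0.0357] max [ 0.5858 -0.0172  0.1076]
```

Run:
```python
from go import *
s=bot.sense();R=toolR(s); 
A=np.array([.5745,-.0431,.23]);B=np.array([.5745,-.0431,.0757]);Cc=np.array([.5844,-.0441,.0757])
plan(A,2)
for a,b in((A,B),(B,Cc)):
    print((R.T@(b-a)*100).round(2)); 
    for f in np.linspace(0,1,5): q=IK(a+f*(b-a),R); print(q.round(3),bad(q))
```

```text
tool delta cm [ 1.4   0.08 -0.52] per row [ 0.7   0.04 -0.26]
[-0.12 -0.8   2.19 -0.03  0.75 -1.54] []
[-0.12 -0.81  2.2  -0.03  0.75 -1.54] []
[-0.12 -0.82  2.21 -0.03  0.75 -1.53] []
[-0.12 -0.83  2.22 -0.03  0.75 -1.53] []
[-0.12 -0.84  2.22 -0.03  0.75 -1.53] []
[-0.12 -0.85  2.23 -0.04  0.75 -1.53] []
[13.03  0.02  8.26]
[-0.121 -0.847  2.232 -0.035  0.752 -1.531] []
[-0.121 -0.844  2.298 -0.038  0.682 -1.527] []
[-0.121 -0.828  2.358 -0.042  0.606 -1.522] []
[-0.121 -0.795  2.411 -0.048  0.521 -1.515] []
[-0.121 -0.743  2.453 -0.058  0.425 -1.504] []
[-0.53  0.05  0.84]
[-0.121 -0.743  2.453 -0.058  0.425 -1.504] []
[-0.12  -0.73   2.447 -0.059  0.419 -1.503] []
[-0.12  -0.717  2.44  -0.06   0.414 -1.501] []
[-0.12  -0.705  2.433 -0.062  0.408 -1.5  ] []
[-0.12  -0.692  2.426 -0.063  0.403 -1.499] []
```

>>> apply_moves([
  [0.7, 0, -0.26],
  [0.7, 0, -0.26],
  [2, 0, 1.27],
  [2, 0, 1.27],
  [2, 0, 1.27],
  [0, 0, 0],
], claw=[8.5, 8.5, 8.5, 8.5, 8.5, 8.5], turn=[0, 0, 0, 0, 0, 0])

```text
t: 12.6
tcp_pos: [0.5724, -0.0437, 0.153]
ee_rot: [0.477, 0.065, 0.876, -0.036]
force: [-0.1, -0.3, 0.9]
gripper_width: 0.995
```

```bash
python3 st.py
python3 - <<'E'
from go import *
plan([.5844,-.0441,.0757],4)
im,d=bot.get_image('side'); save('s5',cv2.resize(im[140:320,230:470],None,fx=3,fy=3))
E
```

```text
12.6 [ 0.5724 -0.0437  0.153 ] J [-0.122 -0.83   2.355 -0.04   0.62  -1.525] lean 57.2 az -8.6
[[-0.537, 0.148, 0.831], [0.079, 0.989, -0.125], [-0.84, -0.001, -0.542]]
tool delta cm [5.85 0.15 5.19] per row [1.46 0.04 1.3 ]
[-0.12 -0.83  2.36 -0.04  0.62 -1.53] []
[-0.12 -0.81  2.37 -0.04  0.58 -1.52] []
[-0.12 -0.79  2.39 -0.04  0.54 -1.52] []
[-0.12 -0.76  2.4  -0.05  0.5  -1.51] []
[-0.12 -0.72  2.41 -0.05  0.46 -1.51] []
[-0.12 -0.69  2.42 -0.06  0.41 -1.5 ] []
```

View pics/s5.png

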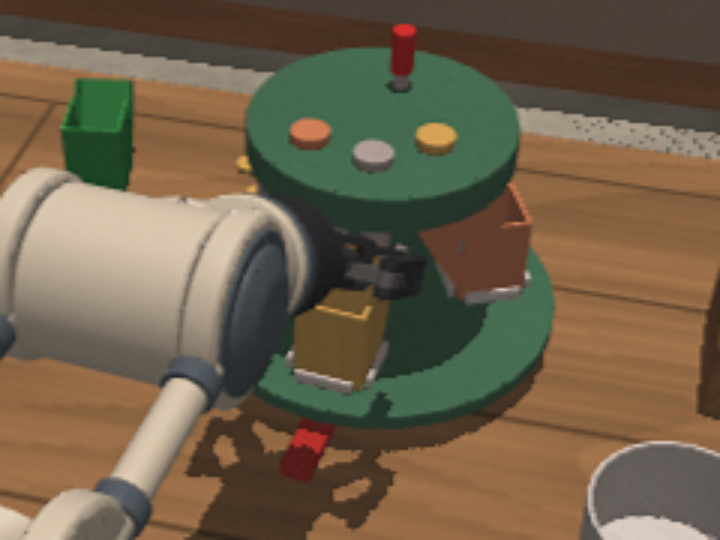

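>>> apply_moves([
  [1.46, 0.05, 1.3],
  [1.46, 0.05, 1.3],
  [1.46, 0.05, 1.3],
  [1.46, 0, 1.3],
  [0, 0, 0],
  [0, 0, 0],
  [0, 0, 0],
  [0, 0, 0],
  [0, 0, 0],
  [0, 0, 0],
], claw=[8.5, 8.5, 8.5, 8.5, 8.5, 4, 4, 4, 4, 4], turn=[0, 0, 0, 0, 0, 0, 0, 0, 0, 0], grip_force=60)

```text
t: 13.9
tcp_pos: [0.5868, -0.0443, 0.0819]
ee_rot: [0.481, 0.065, 0.874, -0.036]
force: [-3.8, 0.5, 5.5]
gripper_width: 0.601
```

```bash
python3 st.py
python3 - <<'E'
from go import *
print(bot.sense()['force'].round(1),bot.sense()['gripper_width']*85)
im,d=bot.get_image('side'); save('s6',cv2.resize(im[140:320,230:470],None,fx=3,fy=3))
im,d=bot.get_image('wrist'); save('w6',im)
E
```

```text
13.9 [ 0.5868 -0.0443  0.0819] J [-0.118 -0.69   2.413 -0.065  0.412 -1.496] lean 57.7 az -8.5
[[-0.529, 0.148, 0.836], [0.078, 0.989, -0.125], [-0.845, -0.001, -0.534]]
[-3.8  0.5  5.5] 51.08570221443524
```

View pics/s6.png

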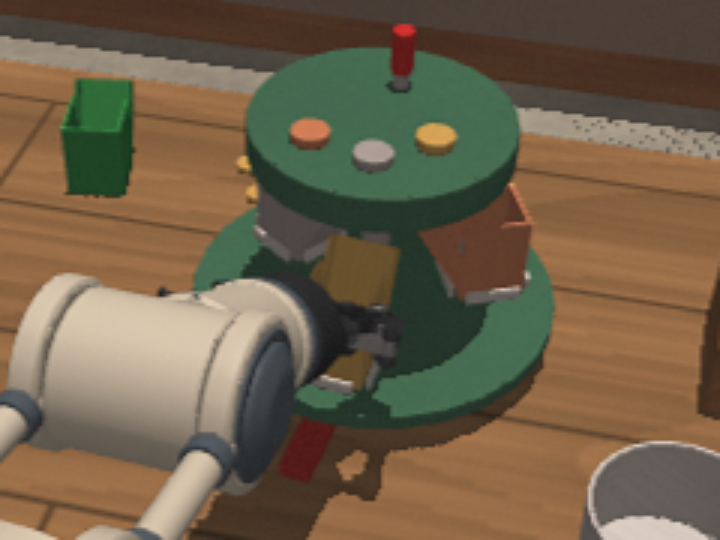

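View pics/w6.png

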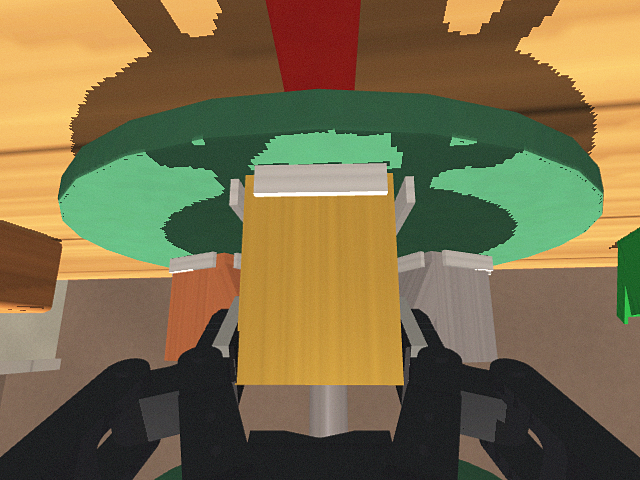

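```bash
cat > pour.py <<'E'
from ik6 import *
R0=np.array([[-0.529,0.148,0.836],[0.078,0.989,-0.125],[-0.845,-0.001,-0.534]]); R0=Rn.from_matrix(R0).as_matrix()
P0=np.array([.5868,-.0443,.0819])
ca=np.radians(-7.5); Rc0=rz(ca)
gr=np.array([-.0065,0,.056])  # grip point in cup frame
def pour(phi):
    R=R0@rz(np.radians(phi)); Rc=R@R0.T@Rc0; return R,Rc
def rel(Rc,p): return Rc@(np.array(p)-gr)
corners=[(sx*.026,sy*.026,z) for sx in(-1,1) for sy in(-1,1) for z in(0,.07)]+[(.064,sy*.026,.078) for sy in(-1,1)]+[(.06,sy*.026,.068) for sy in(-1,1)]
E
python3 - <<'E'
from pour import *
for sg in (1,-1):
  for phi in range(0,200,20):
    R,Rc=pour(sg*phi); sp=rel(Rc,(.06,0,.068)); lo=min(rel(Rc,c)[2] for c in corners)
    print(sg*phi,'tilt',np.degrees(np.arccos(Rc[2,2])).round(0),'spout rel',(sp*1000).round(0),'lowest',round(lo*1000),'cupz',Rc[:,2].round(2),'x',Rc[:,0].round(2))
print('path')
g0=P0-.019*R0[:,2]
def chk(g,phi=0):
    R,_=pour(phi); q=ik6(np.array(g)+.019*R[:,2],R); print(np.round(g,3),phi,q.round(2),bad(q))
for dz,dx,dy in [(0,0,0),(.028,0,0),(.028,-.012,0),(.028,-.015,-.07),(.028,-.02,-.12),(.05,-.04,-.15),(.09,-.08,-.2)]: chk(g0+[dx,dy,dz])
for t in [(.4545,-.294,.165),(.4745,-.294,.165),(.4645,-.28,.175),(.48,-.29,.175)]:
    for phi in(0,30,60,90,180,190): chk(t,phi)
E
```

```text
0 tilt 0.0 spout rel [66. -9. 12.] lowest -56 cupz [ 0. -0.  1.] x [ 0.99 -0.13  0.  ]
20 tilt 17.0 spout rel [ 62. -24.  10.] lowest -62 cupz [-0.07 -0.28  0.96] x [ 0.95 -0.31 -0.02]
40 tilt 34.0 spout rel [ 56. -37.   4.] lowest -64 cupz [-0.19 -0.52  0.83] x [ 0.88 -0.47 -0.1 ]
60 tilt 50.0 spout rel [ 48. -47.  -6.] lowest -62 cupz [-0.33 -0.69  0.64] x [ 0.79 -0.58 -0.21]
80 tilt 66.0 spout rel [ 40. -51. -19.] lowest -56 cupz [-0.49 -0.77  0.41] x [ 0.69 -0.63 -0.36]
100 tilt 81.0 spout rel [ 31. -50. -32.] lowest -55 cupz [-0.65 -0.74  0.16] x [ 0.59 -0.62 -0.52]
120 tilt 94.0 spout rel [ 24. -44. -45.] lowest -68 cupz [-0.78 -0.62 -0.07] x [ 0.5  -0.55 -0.66]
140 tilt 105.0 spout rel [ 19. -33. -56.] lowest -76 cupz [-0.87 -0.42 -0.26] x [ 0.44 -0.43 -0.79]
160 tilt 113.0 spout rel [ 17. -19. -63.] lowest -78 cupz [-0.91 -0.16 -0.39] x [ 0.41 -0.26 -0.87]
180 tilt 115.0 spout rel [ 17.  -4. -65.] lowest -74 cupz [-0.89  0.13 -0.43] x [ 0.42 -0.08 -0.9 ]
0 tilt 0.0 spout rel [66. -9. 12.] lowest -56 cupz [ 0. -0.  1.] x [ 0.99 -0.13  0.  ]
-20 tilt 17.0 spout rel [67.  7.  9.
[... 2245 characters left out ...]
   0.86  0.99 -2.16] []
[ 0.464 -0.28   0.175] 60 [-1.   -0.75  2.3   0.86  0.99 -1.64] []
[ 0.464 -0.28   0.175] 90 [-1.   -0.75  2.3   0.86  0.99 -1.11] []
[ 0.464 -0.28   0.175] 180 [-1.   -0.75  2.3   0.86  0.99  0.46] []
[ 0.464 -0.28   0.175] 190 [-1.   -0.75  2.3   0.86  0.99  0.63] []
[ 0.48  -0.29   0.175] 0 [-0.98 -0.67  2.25  0.87  0.96 -2.69] ['j6']
[ 0.48  -0.29   0.175] 30 [-0.98 -0.67  2.25  0.87  0.96 -2.17] []
[ 0.48  -0.29   0.175] 60 [-0.98 -0.67  2.25  0.87  0.96 -1.65] []
[ 0.48  -0.29   0.175] 90 [-0.98 -0.67  2.25  0.87  0.96 -1.12] []
[ 0.48  -0.29   0.175] 180 [-0.98 -0.67  2.25  0.87  0.96  0.45] []
[ 0.48  -0.29   0.175] 190 [-0.98 -0.67  2.25  0.87  0.96  0.62] []
```

```bash
cat > rows.py <<'E'
from go import *
from pour import rel
def rows(way):
    """way: list of (dg world target g, dphi total deg, n rows) starting from measured; prints tool-frame rows"""
    s=bot.sense(); R=toolR(s); g=s['tcp_pos']-.019*R[:,2]; out=[];tr=[]
    for tgt,dphi,n in way:
        step=(np.array(tgt)-g)/n; 
        for k in range(n):
            g2=g+step; p=g+.019*R[:,2]; p2=g2+.019*R[:,2]
            t=R.T@(p2-p)*100; out.append(t.round(2).tolist()); tr.append(round(dphi/n,1))
            R=R@Rn.from_euler('z',np.radians(dphi/n)).as_matrix(); g=g2
            q=IK(g+.019*R[:,2],R); b=bad(q)
            if b or k==n-1: print(len(out),g.round(3),q.round(2),b)
    print(out);print(tr)
E
python3 - <<'E'
from rows import *
s=bot.sense(); g0=s['tcp_pos']-.019*toolR(s)[:,2]
rows([(g0+[0,0,.028],0,3),(g0+[-.014,0,.028],0,2),(g0+[-.017,-.07,.028],0,3),(g0+[-.02,-.12,.028],0,2),(g0+[-.04,-.15,.05],0,2)])
E
```

```text
3 [ 0.571 -0.042  0.12 ] [-0.12 -0.73  2.38 -0.05  0.48 -1.51] []
5 [ 0.557 -0.042  0.12 ] [-0.13 -0.8   2.42 -0.04  0.51 -1.52] []
8 [ 0.554 -0.112  0.12 ] [-0.36 -0.77  2.41  0.36  0.54 -2.  ] []
10 [ 0.551 -0.162  0.12 ] [-0.52 -0.71  2.37  0.59  0.58 -2.29] []
12 [ 0.531 -0.192  0.142] [-0.64 -0.75  2.36  0.66  0.7  -2.39] []
[[-0.79, -0.0, -0.5], [-0.79, -0.0, -0.5], [-0.79, -0.0, -0.5], [0.37, -0.1, -0.59], [0.37, -0.1, -0.59], [-0.13, -2.32, 0.21], [-0.13, -2.32, 0.21], [-0.13, -2.32, 0.21], [-0.12, -2.49, 0.19], [-0.12, -2.49, 0.19], [-0.52, -1.63, -1.24], [-0.52, -1.63, -1.24]]
[0.0, 0.0, 0.0, 0.0, 0.0, 0.0, 0.0, 0.0, 0.0, 0.0, 0.0, 0.0]
```

>>> apply_moves([
  [-0.8, 0, -0.5],
  [-0.8, 0, -0.5],
  [-0.8, 0, -0.5],
  [0.37, -0.1, -0.6],
  [0.37, -0.1, -0.6],
  [0, 0, 0],
], claw=[4, 4, 4, 4, 4, 4], turn=[0, 0, 0, 0, 0, 0], grip_force=80)

```text
t: 14.75
tcp_pos: [0.5712, -0.0441, 0.107]
ee_rot: [0.479, 0.065, 0.875, -0.036]
force: [-0.3, 0.3, -3.3]
gripper_width: 0.598
```

```bash
python3 st.py
python3 - <<'E'
from go import *
print(bot.sense()['force'].round(1),bot.sense()['gripper_width']*85)
im,d=bot.get_image('side'); save('s7',cv2.resize(im[140:320,230:470],None,fx=3,fy=3))
im,d=bot.get_image('wrist'); save('w7',im)
E
```

```text
14.75 [ 0.5712 -0.0441  0.107 ] J [-0.124 -0.8    2.424 -0.044  0.516 -1.52 ] lean 57.4 az -8.5
[[-0.533, 0.148, 0.833], [0.079, 0.989, -0.125], [-0.843, -0.001, -0.539]]
[-0.3  0.3 -3.3] 50.79197829563639
```

View pics/s7.png

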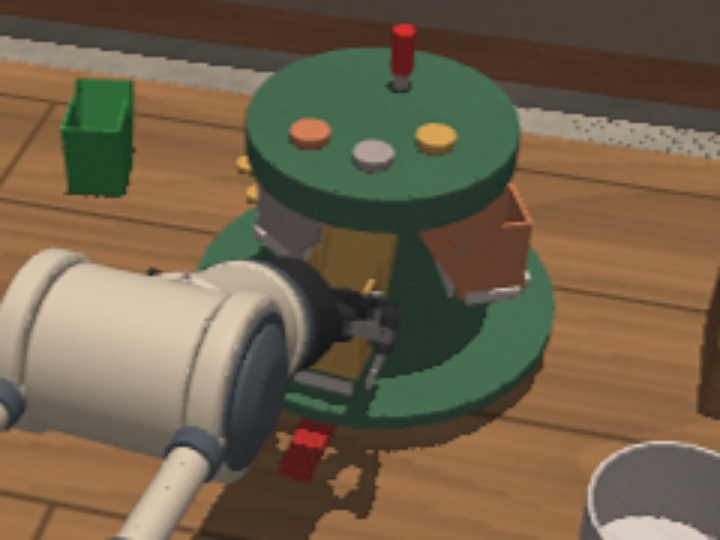

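View pics/w7.png

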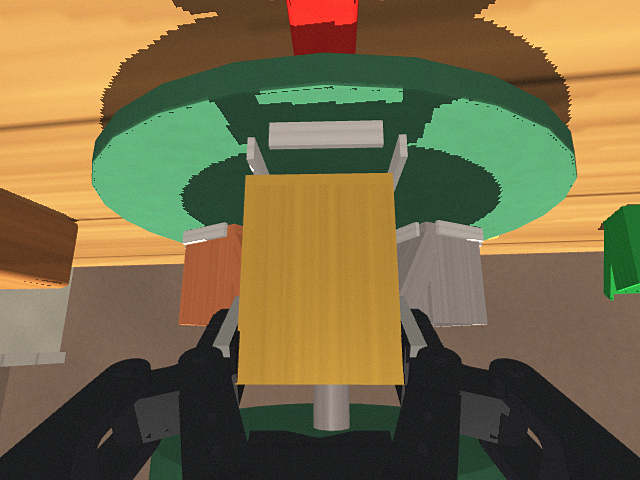

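>>> apply_moves([
  [-0.15, -2.3, 0.2],
  [-0.15, -2.3, 0.2],
  [-0.15, -2.3, 0.2],
  [-0.15, -2.5, 0.2],
  [-0.15, -2.5, 0.2],
  [-0.5, -1.6, -1.2],
  [-0.5, -1.6, -1.2],
  [0, 0, 0],
], claw=[4, 4, 4, 4, 4, 4, 4, 4], turn=[0, 0, 0, 0, 0, 0, 0, 0])

```text
t: 15.85
tcp_pos: [0.5472, -0.1948, 0.1316]
ee_rot: [0.48, 0.066, 0.874, -0.038]
force: [-0.3, -0.1, -2.6]
gripper_width: 0.602
```

```bash
python3 st.py
python3 - <<'E'
from rows import *
rows([((.4465,-.222,.17),100,13)])
E
```

```text
15.85 [ 0.5472 -0.1948  0.1316] J [-0.634 -0.748  2.353  0.653  0.698 -2.377] lean 57.6 az -8.8
[[-0.531, 0.151, 0.834], [0.079, 0.989, -0.128], [-0.844, -0.003, -0.536]]
6 [ 0.492 -0.206  0.155] [-0.76 -0.88  2.4   0.7   0.84 -1.63] ['j2']
7 [ 0.486 -0.208  0.157] [-0.78 -0.9   2.4   0.71  0.87 -1.51] ['j2']
8 [ 0.479 -0.211  0.159] [-0.81 -0.92  2.41  0.72  0.9  -1.39] ['j2']
9 [ 0.473 -0.213  0.161] [-0.83 -0.94  2.42  0.72  0.92 -1.26] ['j2']
10 [ 0.466 -0.215  0.163] [-0.85 -0.96  2.42  0.73  0.95 -1.14] ['j2']
11 [ 0.46  -0.217  0.166] [-0.88 -0.98  2.42  0.74  0.98 -1.02] ['j2']
12 [ 0.453 -0.22   0.168] [-0.9  -0.99  2.43  0.75  1.   -0.89] ['j2']
13 [ 0.446 -0.222  0.17 ] [-0.93 -1.01  2.43  0.76  1.03 -0.77] ['j2']
[[0.15, -0.32, -0.63], [0.1, -0.34, -0.63], [0.05, -0.35, -0.63], [0.01, -0.35, -0.63], [-0.04, -0.35, -0.63], [-0.09, -0.34, -0.63], [-0.13, -0.33, -0.63], [-0.18, -0.31, -0.63], [-0.22, -0.28, -0.63], [-0.25, -0.25, -0.63], [-0.28, -0.21, -0.63], [-0.31, -0.17, -0.63], [-0.33, -0.13, -0.63]]
[7.7, 7.7, 7.7, 7.7, 7.7, 7.7, 7.7, 7.7, 7.7, 7.7, 7.7, 7.7, 7.7]
```

Run:
```python
from rows import *
rows([((.475,-.262,.17),90,10),((.468,-.272,.17),54,7),((.4625,-.290,.168),36,5)])
```

```text
10 [ 0.475 -0.262  0.17 ] [-0.93 -0.78  2.32  0.82  0.95 -1.05] []
17 [ 0.468 -0.272  0.17 ] [-0.97 -0.76  2.31  0.84  0.97 -0.15] []
22 [ 0.462 -0.29   0.168] [-1.02 -0.72  2.29  0.88  0.99  0.42] []
[[0.01, -0.77, -0.53], [-0.12, -0.77, -0.53], [-0.23, -0.74, -0.53], [-0.35, -0.69, -0.53], [-0.45, -0.63, -0.53], [-0.54, -0.55, -0.53], [-0.62, -0.46, -0.53], [-0.69, -0.36, -0.53], [-0.73, -0.24, -0.53], [-0.76, -0.13, -0.53], [-0.16, -0.04, -0.07], [-0.16, -0.02, -0.07], [-0.16, 0.0, -0.07], [-0.16, 0.02, -0.07], [-0.16, 0.04, -0.07], [-0.15, 0.06, -0.07], [-0.14, 0.08, -0.07], [-0.27, 0.26, -0.02], [-0.24, 0.3, -0.02], [-0.2, 0.32, -0.02], [-0.15, 0.34, -0.02], [-0.11, 0.36, -0.02]]
[9.0, 9.0, 9.0, 9.0, 9.0, 9.0, 9.0, 9.0, 9.0, 9.0, 7.7, 7.7, 7.7, 7.7, 7.7, 7.7, 7.7, 7.2, 7.2, 7.2, 7.2, 7.2]
```

>>> apply_moves([
  [-0.65, -0.77, -0.95],
  [-0.12, -0.77, -0.53],
  [-0.23, -0.74, -0.53],
  [-0.35, -0.69, -0.53],
  [-0.45, -0.63, -0.53],
  [-0.54, -0.55, -0.53],
  [-0.62, -0.46, -0.53],
  [-0.69, -0.36, -0.53],
  [-0.73, -0.24, -0.53],
  [-0.76, -0.13, -0.53],
  [0, 0, 0],
], claw=[4, 4, 4, 4, 4, 4, 4, 4, 4, 4, 4], turn=[9, 9, 9, 9, 9, 9, 9, 9, 9, 9, 0])

```text
t: 17.23
tcp_pos: [0.4913, -0.263, 0.1655]
ee_rot: [0.365, 0.664, 0.573, 0.313]
force: [-0.3, 0.0, -2.1]
gripper_width: 0.596
```

```bash
python3 st.py
python3 - <<'E'
from rows import *
im,d=bot.get_image('side'); save('s8',cv2.resize(im[160:400,280:600],None,fx=2.4,fy=2.4))
im,d=bot.get_image('top'); save('t8',cv2.resize(im[180:340,330:530],None,fx=3.5,fy=3.5))
s=bot.sense(); R=toolR(s); print('g',s['tcp_pos']-.019*R[:,2],s['gripper_width']*85)
rows([((.468,-.272,.172),54,7),((.4625,-.290,.170),36,5)])
E
```

```text
17.23 [ 0.4913 -0.263   0.1655] J [-0.928 -0.778  2.307  0.81   0.955 -1.036] lean 57.4 az -8.6
[[0.148, 0.533, 0.833], [0.989, -0.078, -0.126], [-0.003, 0.842, -0.539]]
g [ 0.47565591 -0.26006516  0.17558568] 50.945991319441404
7 [ 0.468 -0.272  0.172] [-0.97 -0.76  2.3   0.84  0.98 -0.15] []
12 [ 0.462 -0.29   0.17 ] [-1.02 -0.71  2.28  0.87  1.    0.42] []
[[-0.18, -0.09, -0.04], [-0.19, -0.06, -0.04], [-0.2, -0.04, -0.04], [-0.2, -0.01, -0.04], [-0.2, 0.02, -0.04], [-0.2, 0.05, -0.04], [-0.19, 0.07, -0.04], [-0.27, 0.26, -0.03], [-0.24, 0.29, -0.03], [-0.2, 0.32, -0.03], [-0.16, 0.34, -0.03], [-0.11, 0.36, -0.03]]
[7.7, 7.7, 7.7, 7.7, 7.7, 7.7, 7.7, 7.2, 7.2, 7.2, 7.2, 7.2]
```

View pics/s8.png

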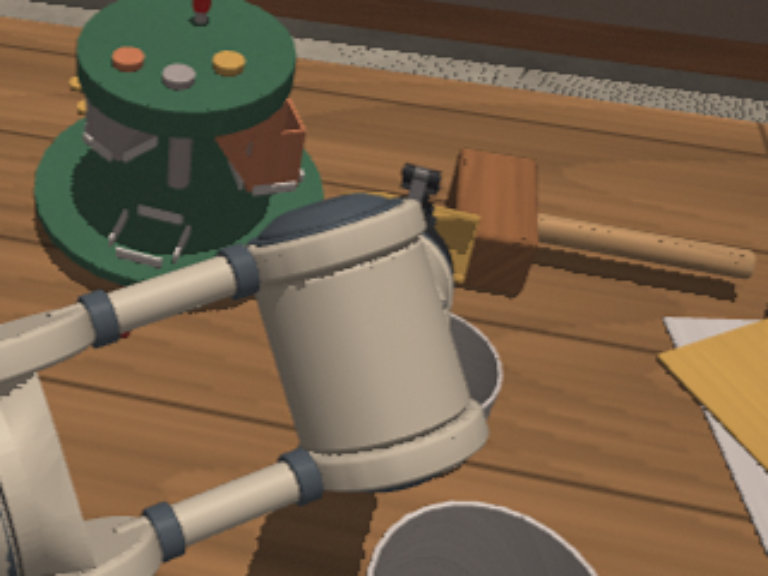

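View pics/t8.png

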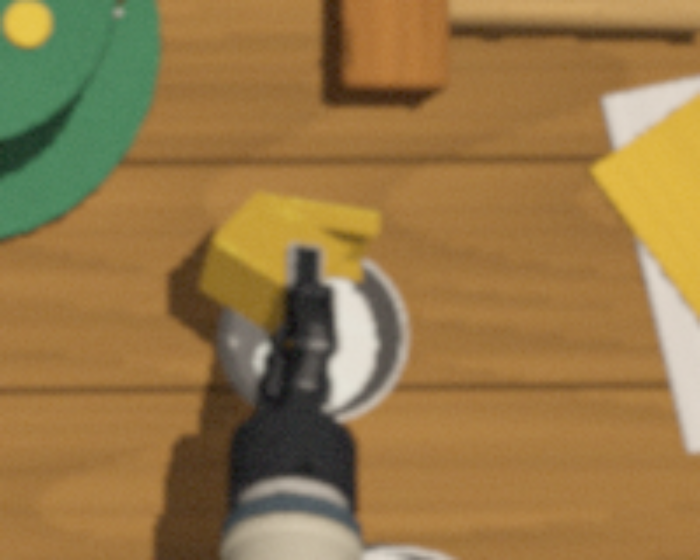

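Run:
```python
from rows import *
rows([((.461,-.266,.174),0,2),((.456,-.272,.172),54,7),((.4585,-.287,.170),38,5)])
```

```text
2 [ 0.461 -0.266  0.174] [-0.98 -0.8   2.32  0.83  1.   -1.07] []
9 [ 0.456 -0.272  0.172] [-1.01 -0.79  2.32  0.85  1.01 -0.16] []
14 [ 0.458 -0.287  0.17 ] [-1.03 -0.74  2.29  0.87  1.01  0.46] []
[[-0.4, -0.44, -0.53], [-0.4, -0.44, -0.53], [-0.1, -0.06, -0.03], [-0.1, -0.04, -0.03], [-0.11, -0.03, -0.03], [-0.11, -0.01, -0.03], [-0.11, 0.0, -0.03], [-0.11, 0.02, -0.03], [-0.11, 0.03, -0.03], [-0.16, 0.24, 0.1], [-0.12, 0.26, 0.1], [-0.09, 0.28, 0.1], [-0.05, 0.29, 0.1], [-0.01, 0.29, 0.1]]
[0.0, 0.0, 7.7, 7.7, 7.7, 7.7, 7.7, 7.7, 7.7, 7.6, 7.6, 7.6, 7.6, 7.6]
```

>>> apply_moves([
  [-0.4, -0.44, -0.53],
  [-0.4, -0.44, -0.53],
  [-0.1, -0.05, 0],
  [-0.1, -0.05, 0],
  [-0.1, 0, 0],
  [-0.1, 0, 0],
  [-0.1, 0, 0],
  [-0.1, 0, 0],
  [-0.1, 0, 0],
  [-0.16, 0.24, 0.1],
  [-0.12, 0.26, 0.1],
  [-0.1, 0.28, 0.1],
  [0, 0.29, 0.1],
  [0, 0.29, 0.1],
  [0, 0, 0],
  [0, 0, 0],
  [0, 0, 0],
  [0, 0, 0],
], claw=[4, 4, 4, 4, 4, 4, 4, 4, 4, 4, 4, 4, 4, 4, 4, 4, 4, 4], turn=[0, 0, 7.7, 7.7, 7.7, 7.7, 7.7, 7.7, 7.7, 7.6, 7.6, 7.6, 7.6, 7.6, 0, 0, 0, 0])

```text
t: 19.58
tcp_pos: [0.4765, -0.2894, 0.1598]
ee_rot: [0.028, 0.873, -0.079, 0.48]
force: [-0.4, 0.2, -1.6]
gripper_width: 0.601
```

```bash
python3 st.py
python3 - <<'E'
from rows import *
im,d=bot.get_image('side'); save('s9',cv2.resize(im[160:400,280:600],None,fx=2.4,fy=2.4))
im,d=bot.get_image('top'); save('t9',cv2.resize(im[180:340,330:530],None,fx=3.5,fy=3.5))
s=bot.sense(); R=toolR(s); print('g',s['tcp_pos']-.019*R[:,2],s['gripper_width']*85,s['force'])
E
```

```text
19.57 [ 0.4765 -0.2894  0.1598] J [-1.017 -0.729  2.291  0.87   1.     0.466] lean 57.5 az -8.5
[[0.527, -0.165, 0.834], [-0.11, -0.986, -0.125], [0.843, -0.026, -0.538]]
g [ 0.46066391 -0.287076    0.1699726 ] 50.83267902788416 [ 0.1957301   0.17211054 -1.09991112]
```

View pics/s9.png

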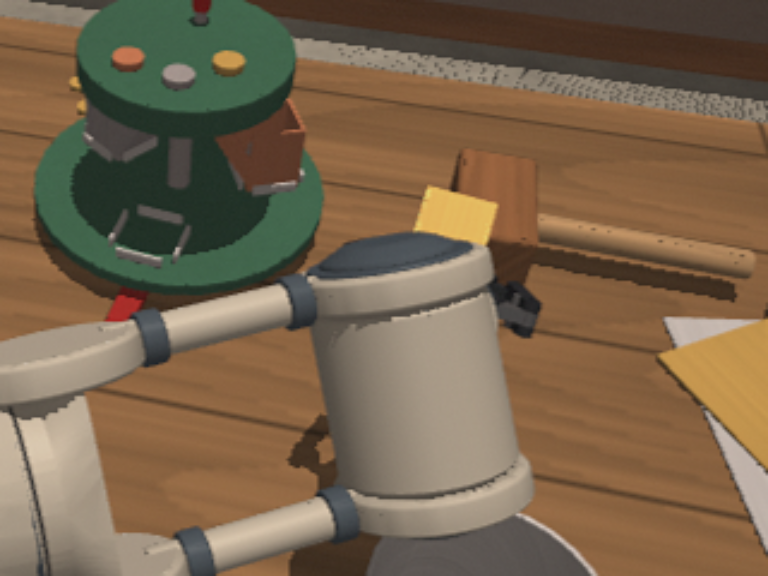

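View pics/t9.png

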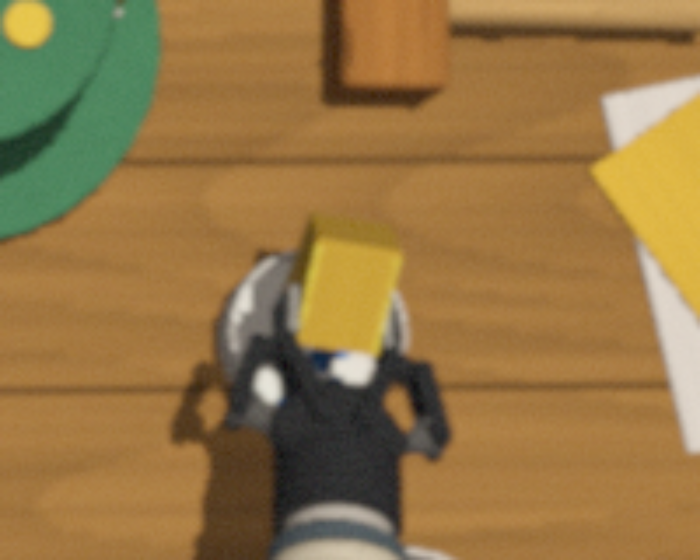

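>>> apply_moves([
  [1, 0, -0.6],
  [-1, 0, 0.6],
  [1, 0, -0.6],
  [-1, 0, 0.6],
  [0, 0, 0],
  [0, 0, 0],
  [0, 0, 0],
  [0, 0, 0],
  [1, 0, -0.6],
  [-1, 0, 0.6],
  [0, 0, 0],
  [0, 0, 0],
  [0, 0, 0],
], claw=[4, 4, 4, 4, 4, 4, 4, 4, 4, 4, 4, 4, 4], turn=[0, 0, 0, 0, 8, -8, -8, 8, 0, 0, 0, 0, 0])

```text
t: 21.3
tcp_pos: [0.4765, -0.2895, 0.1597]
ee_rot: [0.028, 0.873, -0.079, 0.48]
force: [0.6, 0.1, -2.7]
gripper_width: 0.602
```

```bash
python3 st.py
python3 - <<'E'
from rows import *
im,d=bot.get_image('wrist'); save('w10',im)
im,d=bot.get_image('top'); save('t10',cv2.resize(im[180:340,330:530],None,fx=3.5,fy=3.5))
s=bot.sense(); R=toolR(s); print('g',s['tcp_pos']-.019*R[:,2],s['gripper_width']*85,s['force'])
rows([((.456,-.272,.174),-40,4),((.470,-.262,.177),-50,5),((.53,-.194,.150),-92,10)])
E
```

```text
21.3 [ 0.4765 -0.2895  0.1597] J [-1.017 -0.729  2.291  0.87   1.     0.467] lean 57.5 az -8.5
[[0.527, -0.165, 0.834], [-0.111, -0.986, -0.125], [0.843, -0.027, -0.538]]
g [ 0.460697   -0.28715452  0.17010166] 50.56877757378793 [ 0.10001299 -0.56975821 -2.77792343]
4 [ 0.456 -0.272  0.174] [-1.01 -0.8   2.32  0.85  1.02 -0.19] []
9 [ 0.47  -0.262  0.177] [-0.95 -0.79  2.31  0.82  0.98 -1.01] []
19 [ 0.53  -0.194  0.15 ] [-0.65 -0.76  2.34  0.65  0.72 -2.38] []
[[-0.02, -0.36, -0.2], [0.04, -0.36, -0.2], [0.1, -0.34, -0.2], [0.16, -0.32, -0.2], [0.29, -0.07, 0.18], [0.3, -0.02, 0.18], [0.3, 0.03, 0.18], [0.29, 0.08, 0.18], [0.27, 0.13, 0.18], [0.76, 0.01, 0.56], [0.75, 0.14, 0.56], [0.72, 0.25, 0.56], [0.67, 0.36, 0.56], [0.6, 0.47, 0.56], [0.52, 0.56, 0.56], [0.42, 0.63, 0.56], [0.32, 0.69, 0.56], [0.2, 0.74, 0.56], [0.08, 0.76, 0.56]]
[-10.0, -10.0, -10.0, -10.0, -10.0, -10.0, -10.0, -10.0, -10.0, -9.2, -9.2, -9.2, -9.2, -9.2, -9.2, -9.2, -9.2, -9.2, -9.2]
```

View pics/w10.png

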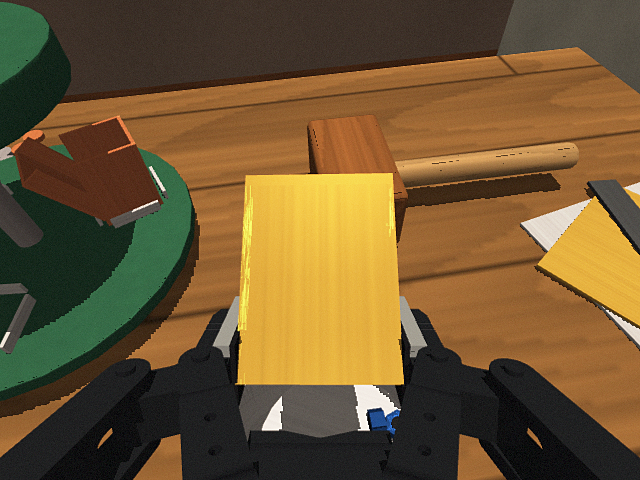

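View pics/t10.png

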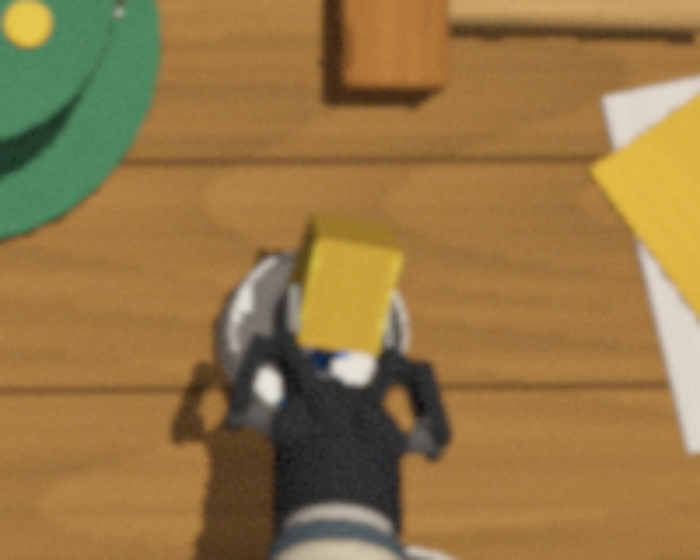

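>>> apply_moves([
  [0, -0.36, -0.2],
  [0, -0.36, -0.2],
  [0.1, -0.34, -0.2],
  [0.16, -0.32, -0.2],
  [0.3, -0.05, 0.18],
  [0.3, 0, 0.18],
  [0.3, 0, 0.18],
  [0.3, 0.08, 0.18],
  [0.27, 0.13, 0.18],
  [0.76, 0, 0.56],
  [0.75, 0.14, 0.56],
  [0.72, 0.25, 0.56],
  [0.67, 0.36, 0.56],
  [0.6, 0.47, 0.56],
  [0.52, 0.56, 0.56],
  [0.42, 0.63, 0.56],
  [0.32, 0.69, 0.56],
  [0.2, 0.74, 0.56],
  [0.08, 0.76, 0.56],
  [0, 0, 0],
], claw=[4, 4, 4, 4, 4, 4, 4, 4, 4, 4, 4, 4, 4, 4, 4, 4, 4, 4, 4, 4], turn=[-10, -10, -10, -10, -10, -10, -10, -10, -10, -9.2, -9.2, -9.2, -9.2, -9.2, -9.2, -9.2, -9.2, -9.2, -9.2, 0])

```text
t: 23.9
tcp_pos: [0.5459, -0.1957, 0.1392]
ee_rot: [0.479, 0.064, 0.875, -0.036]
force: [0.3, -0.2, -2.8]
gripper_width: 0.598
```

```bash
python3 st.py
python3 - <<'E'
from rows import *
im,d=bot.get_image('side'); save('s11',cv2.resize(im[160:400,280:600],None,fx=2.4,fy=2.4))
im,d=bot.get_image('top'); save('t11',cv2.resize(im[180:340,330:530],None,fx=3.5,fy=3.5))
s=bot.sense(); R=toolR(s); print('g',s['tcp_pos']-.019*R[:,2],s['gripper_width']*85,s['force'])
E
```

```text
23.9 [ 0.5459 -0.1957  0.1392] J [-0.642 -0.754  2.341  0.651  0.722 -2.374] lean 57.4 az -8.4
[[-0.533, 0.146, 0.833], [0.078, 0.989, -0.124], [-0.843, -0.001, -0.539]]
g [ 0.52992609 -0.19405504  0.14983641] 51.439809942194096 [ 0.36493966  0.38886269 -2.30444553]
```

View pics/s11.png

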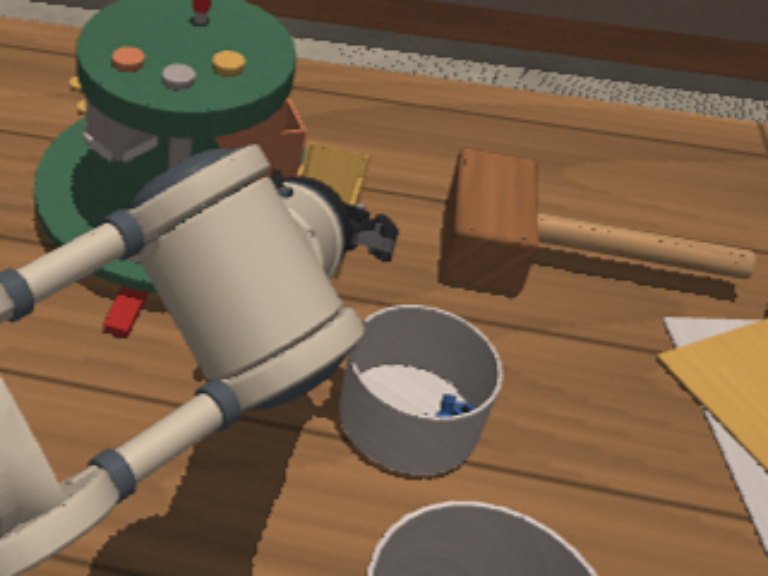

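View pics/t11.png

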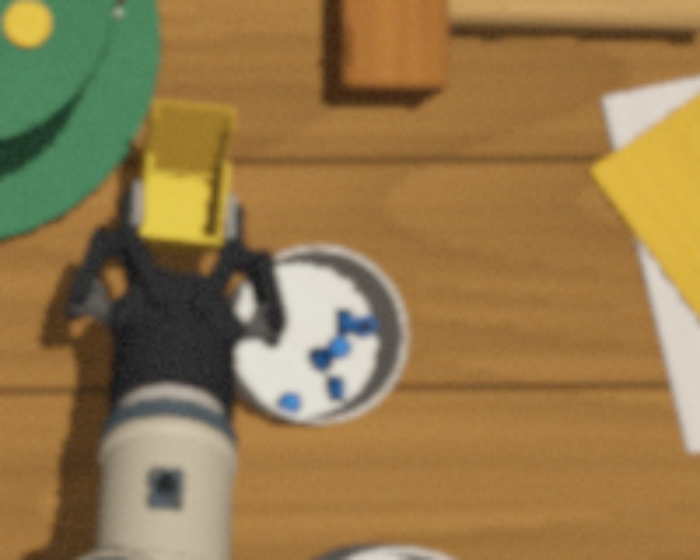

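Run:
```python
from rows import *
s=bot.sense(); off=-.019*toolR(s)[:,2]
rows([((.551,-.162,.122),0,2),((.5545,-.110,.118),0,3),(np.array([.5712,-.0441,.107])+off,0,4)])
```

```text
2 [ 0.551 -0.162  0.122] [-0.52 -0.71  2.37  0.58  0.59 -2.27] []
5 [ 0.554 -0.11   0.118] [-0.36 -0.77  2.4   0.35  0.54 -1.99] []
9 [ 0.555 -0.042  0.117] [-0.13 -0.8   2.43 -0.04  0.52 -1.52] []
[[0.74, 1.74, 1.43], [0.74, 1.74, 1.43], [0.19, 1.73, -0.05], [0.19, 1.73, -0.05], [0.19, 1.73, -0.05], [0.14, 1.69, -0.18], [0.14, 1.69, -0.18], [0.14, 1.69, -0.18], [0.14, 1.69, -0.18]]
[0.0, 0.0, 0.0, 0.0, 0.0, 0.0, 0.0, 0.0, 0.0]
```

>>> apply_moves([
  [0.74, 1.74, 1.43],
  [0.74, 1.74, 1.43],
  [0.19, 1.73, 0],
  [0.19, 1.73, 0],
  [0.19, 1.73, 0],
  [0.14, 1.69, -0.2],
  [0.14, 1.69, -0.2],
  [0.14, 1.69, -0.2],
  [0.14, 1.69, -0.2],
  [0, 0, 0],
], claw=[4, 4, 4, 4, 4, 4, 4, 4, 4, 4], turn=[0, 0, 0, 0, 0, 0, 0, 0, 0, 0])

```text
t: 25.25
tcp_pos: [0.5717, -0.0437, 0.1062]
ee_rot: [0.479, 0.064, 0.875, -0.036]
force: [-0.8, 0.6, -1.6]
gripper_width: 0.598
```

```bash
python3 st.py
python3 - <<'E'
from rows import *
im,d=bot.get_image('wrist'); save('w12',im)
plan([.5868,-.0443,.108],2)
E
```

```text
25.25 [ 0.5717 -0.0437  0.1062] J [-0.124 -0.797  2.424 -0.041  0.513 -1.523] lean 57.4 az -8.4
[[-0.532, 0.146, 0.834], [0.078, 0.989, -0.124], [-0.843, -0.001, -0.538]]
tool delta cm [-0.96  0.21  1.16] per row [-0.48  0.11  0.58]
[-0.13 -0.8   2.43 -0.04  0.51 -1.53] []
[-0.13 -0.78  2.42 -0.04  0.51 -1.53] []
[-0.12 -0.77  2.41 -0.04  0.5  -1.52] []
[-0.12 -0.75  2.4  -0.04  0.49 -1.52] []
[-0.12 -0.74  2.39 -0.05  0.49 -1.52] []
[-0.12 -0.73  2.38 -0.05  0.48 -1.51] []
```

View pics/w12.png

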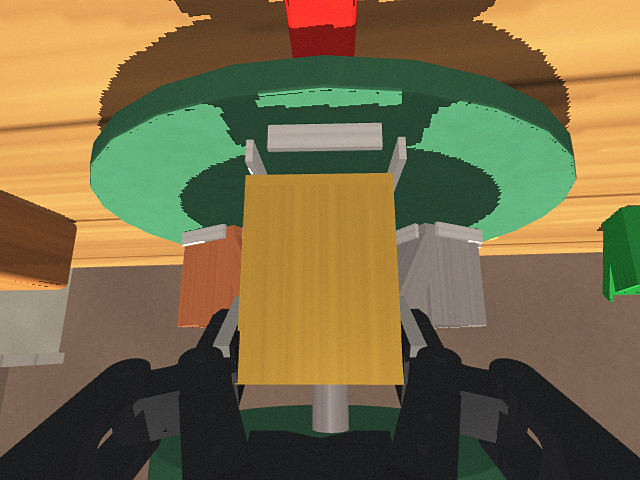

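>>> apply_moves([
  [-0.48, 0.05, 0.58],
  [-0.48, 0.05, 0.58],
  [0.65, 0, 0.42],
  [0.65, 0, 0.42],
  [0.6, 0, 0.38],
  [0, 0, 0],
], claw=[4, 4, 4, 4, 4, 4], turn=[0, 0, 0, 0, 0, 0])

```text
t: 26.05
tcp_pos: [0.586, -0.0456, 0.0835]
ee_rot: [0.478, 0.064, 0.875, -0.036]
force: [-0.2, 0.5, -2.1]
gripper_width: 0.599
```

```bash
python3 st.py
python3 - <<'E'
from rows import *
im,d=bot.get_image('wrist'); save('w13',im)
plan([.5868,-.0443,.0815],1)
E
```

```text
26.05 [ 0.586  -0.0456  0.0835] J [-0.123 -0.693  2.409 -0.054  0.427 -1.511] lean 57.3 az -8.5
[[-0.535, 0.147, 0.832], [0.077, 0.989, -0.125], [-0.842, -0.003, -0.54]]
tool delta cm [0.24 0.14 0.18] per row [0.24 0.14 0.18]
[-0.12 -0.7   2.41 -0.05  0.43 -1.51] []
[-0.12 -0.69  2.41 -0.05  0.43 -1.51] []
[-0.12 -0.69  2.41 -0.05  0.42 -1.51] []
[-0.12 -0.69  2.41 -0.06  0.42 -1.51] []
[-0.12 -0.69  2.41 -0.06  0.42 -1.51] []
[-0.12 -0.69  2.41 -0.06  0.42 -1.5 ] []
```

View pics/w13.png

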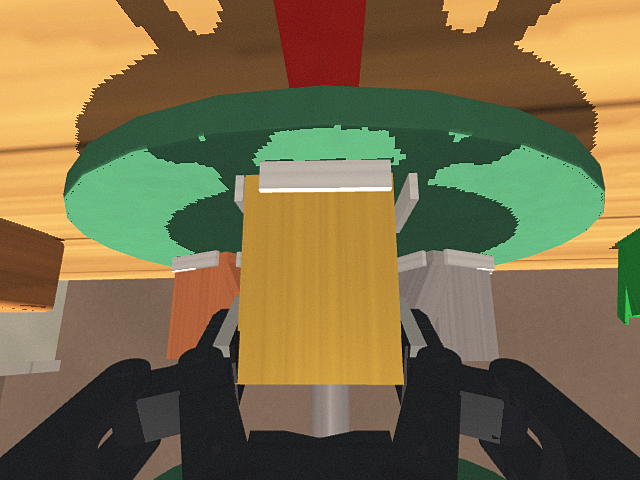

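>>> apply_moves([
  [0.24, 0.12, 0.15],
  [0.08, 0, 0.05],
  [0, 0, 0],
], claw=[4, 4, 4], turn=[0, 0, 0])

```text
t: 26.48
tcp_pos: [0.5871, -0.0444, 0.0821]
ee_rot: [0.48, 0.064, 0.874, -0.036]
force: [0.9, 0.3, -1.3]
gripper_width: 0.592
```

```bash
python3 st.py
python3 - <<'E'
from rows import *
print(bot.sense()['force'],bot.sense()['moment'])
E
```

```text
26.48 [ 0.5871 -0.0444  0.0821] J [-0.118 -0.688  2.41  -0.063  0.417 -1.5  ] lean 57.5 az -8.5
[[-0.532, 0.147, 0.834], [0.077, 0.989, -0.125], [-0.843, -0.003, -0.537]]
[ 0.91400345  0.31978793 -1.28009466] [0.11173254 0.50190686 0.07457762]
```

>>> apply_moves([
  [0.1, 0, 0.06],
  [0, 0, 0],
  [0, 0, 0],
  [0, 0, 0],
  [0, 0, 0],
  [0, 0, 0],
  [0, 0, 0],
  [0, 0, 0],
  [0, 0, 0],
], claw=[4, 4, 4, 5.5, 6, 7, 8.5, 8.5, 8.5], turn=[0, 0, 0, 0, 0, 0, 0, 0, 0], grip_force=20)

```text
t: 27.6
tcp_pos: [0.5868, -0.0445, 0.0803]
ee_rot: [0.479, 0.064, 0.875, -0.037]
force: [0.4, 0.0, 0.7]
gripper_width: 0.993
```

```bash
python3 st.py
python3 - <<'E'
from rows import *
print(bot.sense()['force'])
im,d=bot.get_image('wrist'); save('w14',im)
s=bot.sense(); off=-.019*toolR(s)[:,2]
rows([(np.array([.5724,-.0440,.15])+off,0,4),(np.array([.5755,-.0440,.235])+off,0,4)])
E
```

```text
27.6 [ 0.5868 -0.0445  0.0803] J [-0.119 -0.686  2.412 -0.064  0.414 -1.499] lean 57.4 az -8.5
[[-0.533, 0.147, 0.834], [0.077, 0.989, -0.125], [-0.843, -0.003, -0.538]]
[0.36762022 0.03550705 0.73954619]
4 [ 0.557 -0.042  0.16 ] [-0.12 -0.83  2.36 -0.04  0.61 -1.53] []
8 [ 0.56  -0.042  0.245] [-0.12 -0.84  2.22 -0.03  0.76 -1.54] []
[[-1.28, -0.04, -1.24], [-1.28, -0.04, -1.24], [-1.28, -0.04, -1.24], [-1.28, -0.04, -1.24], [-1.83, 0.01, -1.08], [-1.83, 0.01, -1.08], [-1.83, 0.01, -1.08], [-1.83, 0.01, -1.08]]
[0.0, 0.0, 0.0, 0.0, 0.0, 0.0, 0.0, 0.0]
```

View pics/w14.png

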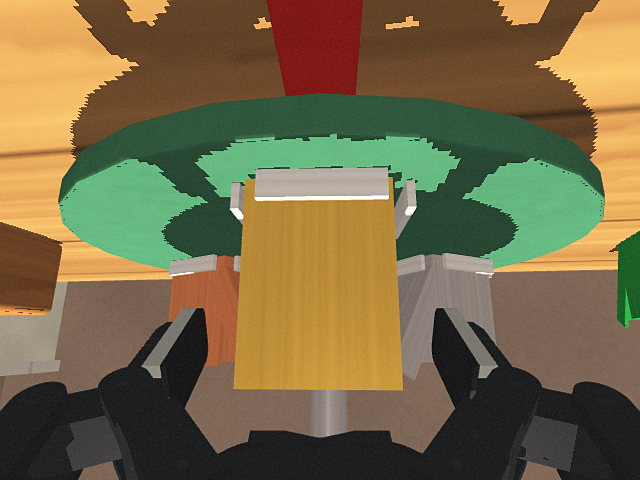

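Cup is standing in its pocket with both fingers clear (fence at rows 168–200, cup walls at columns 235–402). I retreat along the way in.

>>> apply_moves([
  [-1.28, 0, -1.24],
  [-1.28, 0, -1.24],
  [-1.28, 0, -1.24],
  [-1.28, 0, -1.24],
  [-1.83, 0, -1.08],
  [-1.83, 0, -1.08],
  [-1.83, 0, -1.08],
  [-1.83, 0, -1.08],
  [-2.5, 0, -1],
  [-2.5, 0, -1],
  [0, 0, 0],
  [0, 0, 0],
], claw=[8.5, 8.5, 8.5, 8.5, 8.5, 8.5, 8.5, 8.5, 8.5, 8.5, 8.5, 8.5], turn=[0, 0, 0, 0, 0, 0, 0, 0, 0, 0, 0, 0])

```text
t: 29.15
tcp_pos: [0.5853, -0.0437, 0.2861]
ee_rot: [0.478, 0.064, 0.875, -0.036]
force: [0.4, -0.6, -0.5]
gripper_width: 0.996
```

```bash
python3 st.py
python3 - <<'E'
from h import *
for n in ('side','top','wrist'):
    s=bot.sense(); im,d=bot.get_image(n); save(n+'15',im)
    P=wcloud(s,d) if n=='wrist' else cloud(n,d)
    hsv=cv2.cvtColor(im,cv2.COLOR_RGB2HSV); H,S,V=[hsv[...,i].astype(int) for i in range(3)]
    m=(H>17)&(H<30)&(S>120)&(np.hypot(P[...,0]-.576,P[...,1]+.043)<.08)&(P[...,2]>.035)&(P[...,2]<.13)
    for A,c,l in blob(m,50):
        p=P[l]; print(n,A,c,'min',np.percentile(p,3,axis=0).round(4),'max',np.percentile(p,97,axis=0).round(4))
        o=p[(p[:,2]>.05)&(p[:,2]<.1)]
        if n=='side' and len(o)>30:
            u=np.array([-np.cos(np.radians(-6)),-np.sin(np.radians(-6))]); rad=(o[:,:2]-[.666,-.052])@u; tan=(o[:,:2]-[.666,-.052])@[-u[1],u[0]]
            f=rad>np.percentile(rad,95)-.006
            print('  outer rad',np.median(rad[f]).round(4),np.percentile(tan[f],[2,98]).round(4),np.polyfit(tan[f],rad[f],1).round(3),'lean',np.polyfit(o[f][:,2],rad[f],1).round(3))
    if n=='top':
        b=(H>100)&(H<125)&(S>150)&(np.hypot(P[...,0]-.4545,P[...,1]+.294)<.09)
        for A,c,l in blob(b,2): print('blue',A,c,ray('top',c,.01).round(3), np.hypot(*(ray('top',c,.01)[:2]-[.4545,-.294])).round(3))
        jar=ray('top',(152,266),.105)
        save('t15',cv2.resize(im[180:340,330:530],None,fx=3.5,fy=3.5))
E
```

```text
29.15 [ 0.5853 -0.0437  0.2861] J [-0.117 -0.79   2.1   -0.037  0.832 -1.532] lean 57.3 az -8.5
[[-0.534, 0.147, 0.832], [0.077, 0.989, -0.125], [-0.842, -0.003, -0.54]]
side 1189 [344.5 242.5] min [ 0.5497 -0.0716  0.0434] max [ 0.635  -0.0179  0.1048]
  outer rad 0.114 [-0.0246  0.0254] [-0.001  0.114] lean [-0.     0.114]
top 191 [314.2 227.2] min [ 0.5566 -0.0676  0.0355] max [ 0.5856 -0.0181  0.1066]
blue 11 [429.2 272. ] [ 0.465 -0.328  0.01 ] 0.036
blue 23 [424.  280.3] [ 0.444 -0.315  0.01 ] 0.023
blue 6 [425.5 290.5] [ 0.419 -0.318  0.01 ] 0.043
blue 5 [412.2 294.4] [ 0.41  -0.285  0.01 ] 0.046
wrist 3531 [322.4  20.4] min [ 0.618  -0.0722  0.0861] max [ 0.6394 -0.0237  0.1101]
```

View pics/side15.png

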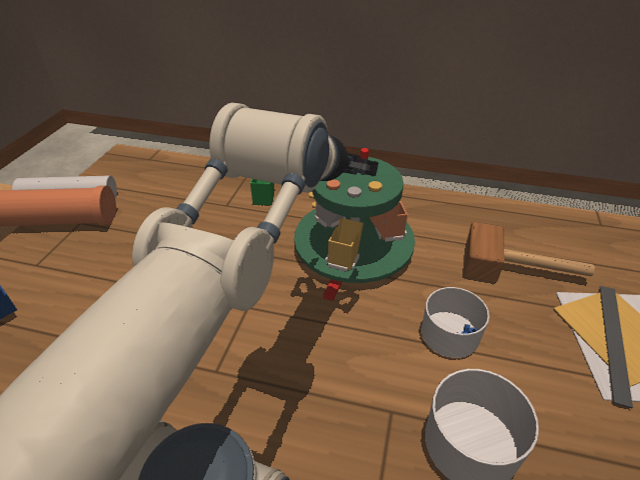

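View pics/t15.png

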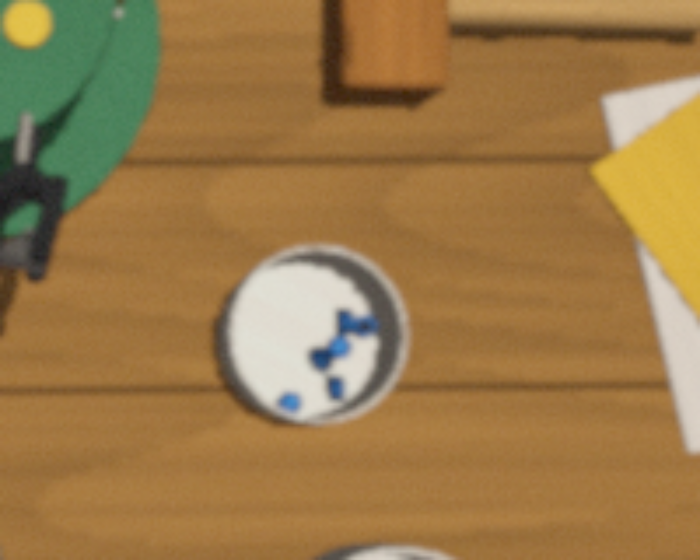

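Run:
```python
from h import *
a=[]
for n,(x,y) in {'top15':(419,276),'side15':(455,320)}.items():
    im=cv2.imread(f'pics/{n}.png'); c=im[y-30:y+30,x-38:x+38]; a.append(cv2.resize(c,None,fx=5.2,fy=5.2,interpolation=cv2.INTER_LANCZOS4))
t=cv2.imread('pics/t11.png')[80:280,100:280]; a.append(cv2.resize(t,(280,312)))
h=max(i.shape[0] for i in a); a=[cv2.copyMakeBorder(i,0,h-i.shape[0],0,4,0) for i in a]
o=np.hstack(a); o=o[:, :1100]; o=cv2.resize(o,None,fx=.74,fy=.74); print(o.shape); cv2.imwrite('pics/z15.png',o)
```

```text
(231, 801, 3)
```

View pics/z15.png

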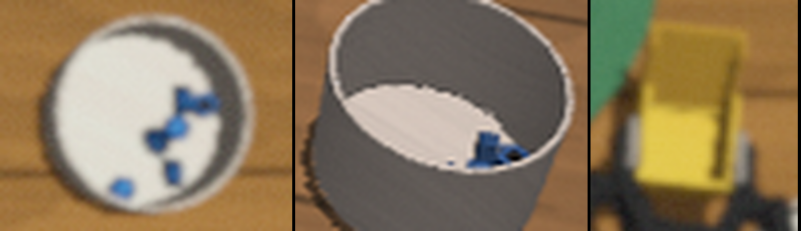

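```bash
python3 -c "
from workcell import bot
print(bot.hand_in())"
```

```text
the job is handed in; nothing more can be done
None
```

The job is handed in at about 29 s of the 72 s allowed. No verdict is reported, so success rests on my own checks below.

**What I did**
- I gripped the red knob and turned the stand about 106° until the brass pocket was over the pointer.
- The moves offer no direct tilt, so I leaned the tool out to about 57° by pushing past the arm's reach limit.
- I gripped the brass cup from outside, lifted it and took it out sideways from under the upper tier.
- I turned it half round over the 120 mm tin, which by calculation tips it about 115°, and shook it a little.
- I set it back in its pocket the way it came out and withdrew.

**Last checks**
- **Nuts:** six blue nuts show in the tin in the top view. Two pairs touch, so I counted those by their width. No blue showed in the cup when it was in the open after pouring.
- **Tin:** it looks upright and in its place.
- **Brass cup:** its outer face is 114 mm from the axis, against 114.6 mm before I took it out. It is centred to within about 1 mm and shows no lean.
- **Other objects:** the copper and steel cups are in their pockets and the mallet looks undisturbed. The arm hid the jar in the last side view, so I did not re-measure it. No planned move went near it.
- **Robot:** the gripper is open and well above the stand, and the wrist force is near zero.

Two things disagreed slightly. The camera views differed by up to 9 mm on the axis position, and the cup's face read 1–2 mm nearer the axis than its nominal 116 mm. Neither changed the outcome of the checks.

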